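# Pack the beaker into the glassware case

## Task

Pack away the glass beaker that stands on the blue lab jack: raise the lid of the grey glassware case until its folding stay locks, and stand the beaker upright on the blue pad in the free compartment, without letting it drop. Then break the stay joint by pressing its red knob, and lower the lid gently, not letting it fall, until it is fully shut. Leave the other things where they are.

Things in the scene. Friction and masses are not known exactly. Their poses are not given: they have to be found in the camera images.
- case: Grey, aluminium-edged glassware case, fixed, 200 (own x) by 290 (own y), rim 97 above the bench, walls 6, floor 8. Origin: centre of its underside. Own -x is the front (handle), +x the hinge side. Front half: foam with lying glass parts, lower than 70. Rear half: two compartments, divider tops 40 above the bench; the amber jar is in one. Along the +y end wall a free strip 78 wide for the stay.
- lid (a joint): Lid hinge: 0 shut, positive as it opens; the stay stops it at 1.22 rad (70 deg). The lid (24 thick, 0.45 kg) then leans over the rear compartments. Hinge friction about 0.2 N m: with the stay broken the lid lingers where it is left above about 1.0 rad and may fall by itself below that.
- lid_hinge (a point): Middle of the hinge line, on the rim of the case (own frame of the case: x = 100, y = 0, z = 97); the hinge line runs along the case's y axis.
- lid_handle (a point): Middle of the black round handle bar on the lid's front edge: 14 thick, 116 long along the case's y axis, clear gap of 35 to the lid's edge and the case's front. 242 ahead of the hinge line and 12 above the rim when shut; it follows the lid on a circle about the hinge.
- stay (a joint): Middle joint of the two-link folding stay: 0 folded (lid shut), 2.70 rad links in line, 2.84 at its stop just past the line: locked. A light spring (0.04 to 0.07 N m) urges it to the lock: with the lid raised all the way it snaps over. Broken for good once it reads under 2.35; let go earlier, it snaps back.
- stay_knob (a point): Centre of the red knob at the joint of the stay, 20 thick, 24 long along the case's y. Locked: at about x 24, y 115, z 138 in the case frame, under the leaning lid. To break the stay press it towards the hinge and down (about 45 deg) some 25 mm, 1 to 3 N; past 35 mm the lid comes down. It moves on a circle of 74 about x -20, z 82 (case frame).
- beaker: Glass beaker with white graduation marks, 50 in diameter, 72 high, 80 g, open top, standing on the blue lab jack. Origin: centre of its underside.
- pad: Blue pad, 76 by 70, 4 thick, on the floor of the free compartment (91 along the case's x, 81 to 87 along its y, centred within 5 of the pad; its middle about 52 in front of the hinge line). Origin: centre of its underside, 8 above the bench; axes as the case.
- jack: Blue scissor lab jack, fixed, top plate 110 by 110, 85 above the bench; black star knob on its own +y side. Origin: centre of its underside.
- jar: Bystander: amber jar with a black cap, 50 in diameter, 62 high, in the case's other compartment. Origin: centre of its underside.
- wash_bottle: Bystander: white wash bottle with a blue band, 64 in diameter, 175 high. Origin: centre of its underside.
- tub: Bystander: white screw-lid tub, 100 in diameter, 56 high. Origin: centre of its underside.
- flask: Bystander: small glass conical flask, 82 in diameter, 102 high. Origin: centre of its underside.
- stopper: Bystander: black rubber stopper, 34 in diameter, 30 high. Origin: centre of its underside.
- spatula: Bystander: steel spoon spatula, 160 long, lying on the bench.
- dropper: Bystander: amber dropper bottle, 34 in diameter, 65 high. Origin: centre of its underside.

How it is judged:
By the outcome, as a careful person would: the job done as asked, in the order asked, and still so for the second after the job is handed in, with the robot touching nothing.
It also fails if it takes over 72 s, if anything falls off the work surface, if the arm or the gripper's body presses on something with over 40 N, if the wrist force passes 120 N, or if a joint passes its speed limit or range.

## Robot

A 6-joint arm with a two-finger parallel gripper is mounted at the origin on the work surface. World frame = base frame: x ahead of the robot, y to its left, z up, the work surface at z = 0. Lengths are in m, angles in rad, forces in N, time in s.
With the tool pointing down it reaches from about 0.25 to 0.775 m from the base axis. Payload 4 kg.
Tool frame: the origin (TCP) lies on the centre line of the jaws, within the pads' length; the fingertips stand 8 mm ahead of it and the grasp point (between the pads) lies 11 mm behind it; z points along the fingers, y is the direction in which the jaws open and shut (so a half turn about z gives the same grasp; the last joint's range is limited). The gripper opens to 94 mm and grips with 3 to 60 N. Pads are 16 mm wide; open, the fingers measure 119 mm over their backs; the gripper's body (75 mm by 177 mm) begins 78 mm behind the grasp point.
Start: joints at [-0.103, 0.087, 1.371, -0, 1.684, -0.103], TCP at [0.55, -0, 0.214] pointing down, gripper open.
Joint ranges: [-3.1, 3.1], [-0.76, 2.03], [0.27, 2.55], [-1.08, 4.22], [0.17, 2.65], [-2.57, 2.57]. Speed limits (rad/s): [2.79, 2.79, 3.14, 3.14, 3.14, 3.14].

## Interface

Orientations are given as [roll, pitch, yaw] about the fixed x, y, z axes, in that order (R = Rz(yaw) Ry(pitch) Rx(roll)).
In Python, from bench import robot gives the robot as it stands.
- The arm moves only by the shell command python3 -m crank 'ROWS' [OPENING]. ROWS is JSON, a list of rows, each a list of 4 numbers: the shift along the tool's x, y, z scaled (see below), then the turn about the tool's z scaled (see below). A call has exactly 10 rows; each row shifts and turns the commanded pose from where the row before left it, along the tool's axes as they then stand; what a row does not reach is not made up. The controller multiplies each number of a shift by 0.2 m and each number of a turn by pi/2 rad. A row lasts 1/8 s, in which the tool goes at most 62.5 mm and 10.7 degrees, less where a joint would pass 70% of its speed; a pose out of reach is approached as far as the arm can. A call with a number of a shift or a turn outside -1 to 1 is refused whole. A call with a gripper value outside its range is refused whole. OPENING is the gripper command: -1 is fully open, 1 is shut, values between are in proportion, set as the call begins (- or left out, the last holds). The fingers move at their own pace and stop on an object; the grip force is fixed at half the most. Time passes only in rows, so rows that do not move let the fingers close, or fill a call up. It gives the time, the measured TCP pose, the force and the opening at its end, in the units of the state.
- robot.get_obs(): the state, without advancing time (a new reading comes with each control period).
- robot.snapshot(name): name is "scene" or "side" or "wrist"; returns (picture, depth): 384x512x3 uint8, red, green, blue; 384x512 float32, m along the optical axis (not along the pixel's ray), 0 where there is no reading.
- robot.camera_params(name): a dict with "fx", "fy", "cx", "cy" (pixels), "world_from_camera" (4x4, takes a point from camera to world coordinates). Camera axes: x right, y down, z forward; pixel columns grow to the right and rows downward; lengths in m; the calibration is good to about 2 mm. A picture is of the moment at which its call begins: read the wrist's pose just before it. camera_params takes no time and is no camera call; for the wrist camera it gives the pose at the moment of the call.
- robot.close_job(): hands the job in, once; it reports no verdict.
The state is a dict: "time": time; "joint_positions": joint angles; "qvel": joint speeds; "joint_torque": joint torques, N m; "tool_pos": TCP position; "ee_rot": TCP orientation; "wrist_force": force on the tool from outside, world axes, zero at the start; "wrist_torque": the same for the moment, N m; "width": finger opening in m.
Only numpy, scipy, OpenCV 4.12 (cv2) and the standard library are available. Lean on these libraries where they do the work, as an engineer would, in place of code of your own. Each camera call takes 0.05 s, during which the arm holds its last target.

## Working session

There is one attempt and no reset: what is moved stays moved. The work goes in short steps, Python scripts to look and compute and a shell command to move; the robot and the scene stay as the last step left them, time stands still between calls to the robot, and variables do not carry over. Pictures are saved under pics/ and viewed, and the job is handed in when it is done.

```bash
ls -la; mkdir -p pics
python3 - <<'E'
from bench import robot
import cv2,numpy as np
o=robot.get_obs()
for k,v in o.items(): print(k,np.round(v,3))
for n in ("scene","side","wrist"):
    c=robot.camera_params(n); print(n,c['fx'],c['fy'],c['cx'],c['cy']); print(np.round(c['world_from_camera'],3))
    p,d=robot.snapshot(n)
    cv2.imwrite(f'pics/{n}0.png',p[:,:,::-1]); np.save(f'pics/{n}0.npy',d)
E
```

```text
total 12
drwxr-xr-x  3 agent agent 4096 Dec  7 02:49 .
drwxr-xr-x 23 root  root  4096 Dec  7 02:49 ..
drwxr-xr-x  2 agent agent 4096 Dec  7 02:49 pics
time 0.0
joint_positions [-0.103  0.088  1.372 -0.     1.684 -0.103]
qvel [-0.    -0.001 -0.001  0.    -0.001 -0.001]
joint_torque [ 1.0000e-03 -3.4018e+01 -3.0242e+01  7.2000e-02  3.3000e-02 -0.0000e+00]
tool_pos [0.549 0.    0.212]
ee_rot [-3.139 -0.     1.571]
wrist_force [ 0.175 -0.966 -0.295]
wrist_torque [ 0.026 -0.056 -0.017]
width 0.094
scene 401.71295654200276 401.71295654200276 260.27975196356044 188.9916977470916
[[-0.684  0.513 -0.518  1.072]
 [ 0.729  0.475 -0.493  0.533]
 [-0.007 -0.715 -0.699  0.845]
 [ 0.     0.     0.     1.   ]]
side 440.5252583798572 440.5252583798572 255.31177615701785 190.88694630034738
[[ 0.87  -0.368  0.328  0.145]
 [-0.493 -0.669  0.557 -0.608]
 [ 0.014 -0.646 -0.763  0.973]
 [ 0.     0.     0.     1.   ]]
wrist 294.002000436853 294.002000436853 254.75531105946405 187.36083318177498
[[ 1.     0.    -0.002  0.549]
 [-0.    -0.967 -0.256  0.073]
 [-0.002  0.256 -0.967  0.384]
 [ 0.     0.     0.     1.   ]]
```

View pics/scene0.png

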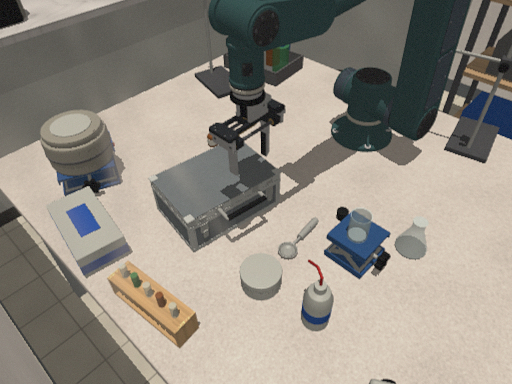

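View pics/side0.png

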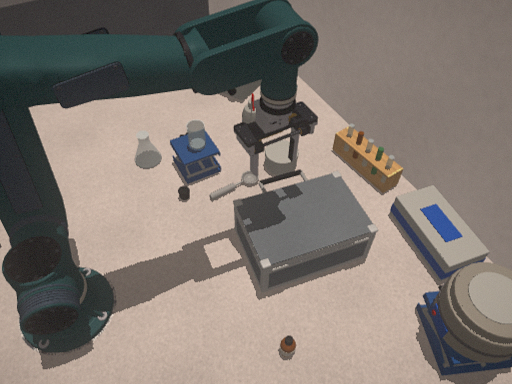

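View pics/wrist0.png

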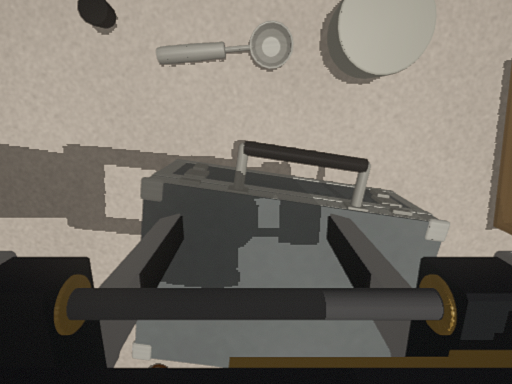

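The case's handle side faces world +y, so the hinge is on the −y side. The beaker on its jack is further off in +y. I'll measure from the depth images.

```bash
cat > h.py <<'E'
import numpy as np, cv2, sys
from bench import robot
def cloud(n,d,c=None):
    c=c or robot.camera_params(n); T=np.array(c['world_from_camera'])
    v,u=np.mgrid[0:384,0:512]
    P=np.stack([(u-c['cx'])/c['fx']*d,(v-c['cy'])/c['fy']*d,d],-1)
    W=P@T[:3,:3].T+T[:3,3]; W[d==0]=np.nan
    return W
E
python3 - <<'E'
from h import *
for n in("scene","side"):
    d=np.load(f'pics/{n}0.npy');W=cloud(n,d);p=cv2.imread(f'pics/{n}0.png')
    # top-down map
    m=np.zeros((500,500,3),np.uint8)  # x 0..1 -> rows up, y
    for z0,z1 in((-.02,.45),):
        ok=np.isfinite(W[...,2])&(W[...,2]>z0)&(W[...,2]<z1)
        w=W[ok];o=np.argsort(w[:,2]);w=w[o];col=p[ok][o]
        i=np.round(500-w[:,0]*500).astype(int);j=np.round(250-w[:,1]*500).astype(int)
        g=(i>=0)&(i<500)&(j>=0)&(j<500); m[i[g],j[g]]=col[g]
    cv2.imwrite(f'pics/{n}_top.png',m)
    # lid top
    ok=np.isfinite(W[...,2])&(abs(W[...,2]-.121)<.006)&(W[...,0]>.3)&(W[...,0]<.8)&(abs(W[...,1])<.25)
    mm=ok.astype(np.uint8)
    k,l,s,_=cv2.connectedComponentsWithStats(mm)
    b=1+np.argmax(s[1:,4]); pts=W[l==b][:,:2]
    print(n,len(pts),W[l==b][:,2].mean(),cv2.minAreaRect((pts*1000).astype(np.float32)), np.percentile(pts,[1,99],axis=0).round(3).tolist())
    # jack top
    ok=np.isfinite(W[...,2])&(abs(W[...,2]-.085)<.006)&(p[...,0].astype(int)>p[...,2]+30)
    k,l,s,_=cv2.connectedComponentsWithStats(ok.astype(np.uint8))
    b=1+np.argmax(s[1:,4]); pts=W[l==b][:,:2]
    print('jack',len(pts),W[l==b][:,2].mean(),cv2.minAreaRect((pts*1000).astype(np.float32)))
    ok=np.isfinite(W[...,2])&(abs(W[...,2]-.157)<.004)
    w=W[ok]; c=pts.mean(0); s=np.linalg.norm(w[:,:2]-c,axis=1)<.07; w=w[s]
    if len(w): print('beaker rim',len(w),cv2.minEnclosingCircle((w[:,:2]*1000).astype(np.float32)),w.mean(0))
E
python3 -c "
import cv2,numpy as np
cv2.imwrite('pics/tops.png',np.hstack([cv2.resize(cv2.imread('pics/%s_top.png'%n),(400,400),interpolation=cv2.INTER_AREA) for n in('scene','side')]))"
```

```text
scene 5236 0.12077906010570849 ((574.8628540039062, -104.3775405883789), (207.3375701904297, 297.40966796875), 81.22511291503906) [[0.437, -0.215], [0.725, 0.006]]
jack 1038 0.08495585603772288 ((457.8145751953125, 276.78271484375), (110.4134521484375, 109.62432098388672), 89.32837677001953)
beaker rim 106 ((464.468994140625, 277.89190673828125), 27.11922264099121) [0.46274905 0.2768495  0.15591306]
side 8126 0.12253132302007069 ((576.7246704101562, -107.06196594238281), (211.35043334960938, 294.8667907714844), 81.29837036132812) [[0.427, -0.22], [0.721, -0.002]]
jack 653 0.08684798744369861 ((455.5084228515625, 271.0475158691406), (111.30323028564453, 107.03719329833984), 88.61935424804688)
beaker rim 87 ((467.5977478027344, 273.7787780761719), 27.76703453063965) [0.46722374 0.27539274 0.15693987]
```

View pics/tops.png

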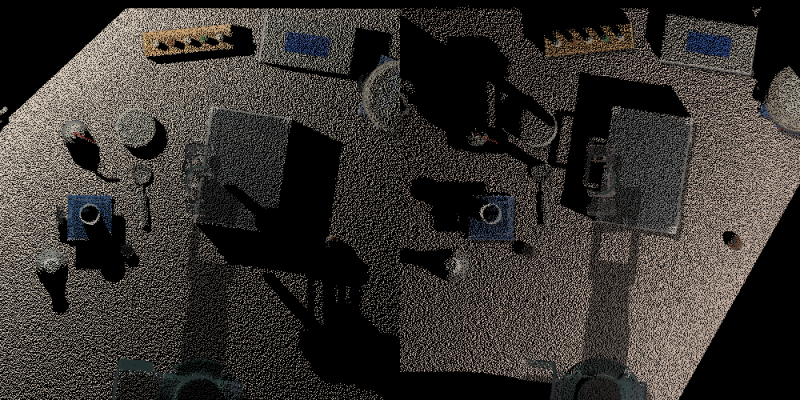

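```bash
python3 -m crank '[[0,0.3,-0.3,0],[0,0.3,0,0],[0,0.3,0,0],[0,0.3,0,0],[0,0.3,0,0],[0,0.3,0,0],[0,0.3,0,0],[0,0.3,0,0],[0,0,0,0],[0,0,0,0]]' -
python3 - <<'E'
from h import *
o=robot.get_obs()
for k in('time','tool_pos','ee_rot','joint_positions'): print(k,np.round(o[k],4))
E
```

```text
time: 1.4
tool_pos: [0.8885, -0.0, 0.2045]
ee_rot: [3.022, 0.0, 1.571]
wrist_force: [-0.2, -0.7, 0.4]
width: 0.0938
time 1.4
tool_pos [ 0.8885 -0.      0.2045]
ee_rot [3.022  0.     1.5708]
joint_positions [-0.0668  0.8847  0.2745  0.0083  1.8631 -0.0639]
```

```bash
python3 -m crank '[[0,-0.3,0,0],[0,-0.3,0,0],[0,-0.3,0,0],[0,-0.3,0,0],[0,0,0,0],[0,0,0,0],[0,0,0,0],[0,0,0,0],[0,0,0,0],[0,0,0,0]]' -
python3 - <<'E'
from h import *
o=robot.get_obs()
for k in('time','tool_pos','ee_rot','joint_positions'): print(k,np.round(o[k],4))
E
```

```text
time: 2.65
tool_pos: [0.6693, -0.0003, 0.1788]
ee_rot: [3.022, -0.0, 1.571]
wrist_force: [-0.0, -1.1, -0.6]
width: 0.094
time 2.65
tool_pos [ 6.693e-01 -3.000e-04  1.788e-01]
ee_rot [ 3.0216 -0.      1.5709]
joint_positions [-0.0906  0.2711  1.2312  0.0109  1.5198 -0.0906]
```

Overreaching tilts the tool, and the tilt stays afterwards. That should be useful, because a vertical gripper body wouldn't clear the leaning lid. Next I'll measure the handle bar and check for obstacles.

Run:
```python
from h import *
T=np.array([[1,0,-.002,.549],[0,-.967,-.256,.073],[-.002,.256,-.967,.384],[0,0,0,1.]])
c=dict(fx=294.002,fy=294.002,cx=254.755,cy=187.361,world_from_camera=T)
d=np.load('pics/wrist0.npy');W=cloud('wrist',d,c);p=cv2.imread('pics/wrist0.png').max(2)
sub=np.zeros((384,512),bool); sub[135:180,240:372]=1
ok=sub&(p<60)&(W[...,2]>.1)&(W[...,2]<.125)
w=W[ok]; print(len(w),w.mean(0),w.min(0),w.max(0))
r=cv2.minAreaRect((w[:,:2]*1000).astype(np.float32));print(r)
for uv in((160,190),(437,230),(268,213)): print(uv,W[uv[1],uv[0]])
yaw=np.radians(-98.8);ox=np.array([np.cos(yaw),np.sin(yaw)]);oy=np.array([-ox[1],ox[0]])
print('pred handle',np.array([.5755,-.1055])-.142*ox,'own x',ox,'own y',oy)
# obstacles -y side
for n in('scene','side'):
    dd=np.load(f'pics/{n}0.npy');W=cloud(n,dd)
    H={}
    ok=np.isfinite(W[...,2])&(W[...,2]>.03)&(W[...,1]<-.2)
    w=W[ok]; g=np.floor(w[:,:2]/.15).astype(int)
    for k in sorted(set(map(tuple,g))): 
        s=(g==k).all(1)
        if s.sum()>20: print(n,(np.array(k)*.15).round(2),round(w[s,2].max(),2),s.sum())
```

```text
1609 [0.59542024 0.03115568 0.11511619] [0.53863138 0.01731878 0.1096139 ] [0.65250553 0.04509875 0.11817974]
((595.4327392578125, 30.58003807067871), (12.636115074157715, 114.63072204589844), 81.36874389648438)
(160, 190) [0.46104213 0.00121112 0.12251961]
(437, 230) [ 0.72331199 -0.03878608  0.12131975]
(268, 213) [ 0.56091908 -0.02122398  0.122431  ]
pred handle [0.59722399 0.03482843] own x [-0.15298584 -0.98822838] own y [ 0.98822838 -0.15298584]
scene [-1.2 -0.6] 0.05 36
scene [-1.2  -0.45] 0.06 38
scene [-0.3 -1.5] 0.08 155
scene [-0.3 -0.6] 0.12 80
scene [-0.3  -0.45] 0.06 76
scene [-0.15 -1.5 ] 0.12 360
scene [-0.15 -0.75] 0.06 42
scene [-0.15 -0.6 ] 0.13 509
scene [-0.15 -0.45] 0.11 157
scene [ 0.  -1.5] 0.14 670
scene [ 0.   -0.75] 0.31 216
scene [ 0.15 -1.65] 0.14 217
scene [ 0.15 -1.5 ] 0.14 925
scene [ 0.3 -1.8] 0.14 104
scene [ 0.3  -1.65] 0.2 356
scene [ 0.3 -1.5] 0.14 1046
scene [ 0.3  -0.45] 0.05 28
scene [ 0.45 -1.65] 0.21 52
scene [ 0.45 -1.5 ] 0.24 1677
scene [ 0.45 -0.3 ] 0.12 36
scene [ 0.6 -1.5] 0.14 272
scene [ 0.6 -0.6] 0.19 542
scene [ 0.6  -0.45] 0.19 822
scene [ 0.6 -0.3] 0.12 277
scene [ 0.75 -0.6 ] 0.19 1241
scene [ 0.75 -0.45] 0.2 2228
scene [ 0.75 -0.3 ] 0.08 778
scene [ 0.9  -0.45] 0.08 362
scene [ 0.9 -0.3] 0.08 659
side [ 0.3  -0.45] 0.07 226
side [ 0.45 -0.3 ] 0.13 764
side [ 0.6 -0.6] 0.2 4929
side [ 0.6  -0.45] 0.2 859
side [ 0.6 -0.3] 0.13 1072
side [ 0.75 -0.6 ] 0.2 1058
side [ 0.75 -0.45] 0.2 1817
side [ 0.75 -0.3 ] 0.08 1232
side [ 0.9  -0.45] 0.08 546
side [ 0.9 -0.3] 0.08 613
side [ 1.2 -0.3] 0.13 295
```

Run:
```python
from h import *
D=[([-0.103,0.0875,1.3715,0,1.684],(.549,.0,.212)),([-0.0668,0.8847,0.2745,0.0083,1.8631],(.8885,0,.2045)),([-0.0906,0.2711,1.2312,0.0109,1.5198],(.6693,-.0003,.1788))]
A=[];b=[]
for q,p in D:
    s1=q[1];s2=s1+q[2];s3=s2+q[4]
    d=.058; r=np.sqrt(p[0]**2+p[1]**2-d*d)
    # unknown L1,L2,a,L3,h
    A.append([np.sin(s1),np.sin(s2),np.cos(s2),np.sin(s3),0]);b.append(r)
    A.append([np.cos(s1),np.cos(s2),-np.sin(s2),np.cos(s3),1]);b.append(p[2])
A=np.array(A);b=np.array(b)
x,res,rk,sv=np.linalg.lstsq(A,b,rcond=None);print('L1,L2,a,L3,h',x.round(3),sv.round(3),(A@x-b).round(4))
A2=A[:,[0,1,3,4]];x2=np.linalg.lstsq(A2,b,rcond=None)[0];print(x2.round(3),(A2@x2-b).round(4))
for n in('scene','side'):
    dd=np.load(f'pics/{n}0.npy');W=cloud(n,dd)
    ok=np.isfinite(W[...,2])&(W[...,2]>.03)&(W[...,1]>.0)&(W[...,0]<.5)
    w=W[ok]; g=np.floor(w[:,:2]/.1).astype(int)
    for k in sorted(set(map(tuple,g))): 
        s=(g==k).all(1)
        if s.sum()>20: print(n,(np.array(k)*.1).round(2),round(w[s,2].max(),2),s.sum())
```

```text
L1,L2,a,L3,h [0.447 0.499 0.103 0.354 0.167] [3.352 1.833 0.616 0.149 0.046] [-0.0001  0.0004 -0.      0.      0.     -0.0004]
[ 0.482  0.51   0.318 -0.001] [ 0.0024  0.0068 -0.0084 -0.0113  0.0088  0.0045]
scene [-1.2  0. ] 0.17 26
scene [-1.1  0. ] 0.17 33
scene [-0.2  0.1] 0.32 25
scene [-0.2  0.2] 0.33 152
scene [-0.2  0.3] 0.36 554
scene [-0.1  0. ] 0.23 191
scene [-0.1  0.2] 0.48 253
scene [0. 0.] 0.23 1771
scene [0.  0.1] 0.5 3457
scene [0.  0.2] 0.52 2487
scene [0.1 0.1] 0.52 671
scene [0.1 0.2] 0.52 62
scene [0.2 0. ] 0.54 42
scene [0.3 0. ] 0.56 499
scene [0.3 0.1] 0.03 43
scene [0.3 0.3] 0.11 608
scene [0.4 0. ] 0.59 2239
scene [0.4 0.2] 0.16 1087
scene [0.4 0.3] 0.16 708
side [-0.1  0. ] 0.23 666
side [-0.1  0.1] 0.32 718
side [0. 0.] 0.56 1291
side [0.  0.1] 0.48 5156
side [0.  1.3] 0.08 42
side [0.1 0. ] 0.63 2164
side [0.1 0.1] 0.58 27
side [0.1 1.3] 0.13 559
side [0.2 0. ] 0.61 1619
side [0.2 1.3] 0.11 398
side [0.3 0. ] 0.6 968
side [0.3 0.1] 0.04 71
side [0.3 0.3] 0.11 455
side [0.3 1.3] 0.08 232
side [0.4 0. ] 0.59 1920
side [0.4 0.2] 0.16 1164
side [0.4 0.3] 0.16 144
side [0.4 1.3] 0.06 91
```

```bash
cat >> h.py <<'E'
from scipy.spatial.transform import Rotation as Ro
CO=np.array([.5755,-.1055,0]); YAW=np.radians(-98.8)
def case2w(p): return Ro.from_euler('z',YAW).apply(np.array(p,float))+CO
def w2case(p): return Ro.from_euler('z',YAW).inv().apply(np.array(p,float)-CO)
def pose():
    o=robot.get_obs(); return np.array(o['tool_pos']),Ro.from_euler('xyz',o['ee_rot'])
def sim(rows,p=None,R=None):
    if p is None: p,R=pose()
    p=p.copy()
    for r in rows:
        p=p+R.apply(np.array(r[:3])*.2); R=R*Ro.from_euler('z',r[3]*np.pi/2)
    return p,R
def show(p,R):
    M=R.as_matrix(); print('p',p.round(4),'case',w2case(p).round(4),'x',M[:,0].round(3),'y',M[:,1].round(3),'z',M[:,2].round(3))
def shift(target,p,R): return R.inv().apply(np.array(target)-p)/.2
def st():
    o=robot.get_obs(); print('t',round(o['time'],2),'F',np.round(o['wrist_force'],1),'w',round(o['width'],4),'q',np.round(o['joint_positions'],3)); show(*pose())
E
python3 - <<'E'
from h import *
st()
p,R=pose()
rows=[[0,0,0,.11]]*10
p1,R1=sim(rows,p,R); show(p1,R1)
bar=np.array([.596,.033,.109]); z=R1.as_matrix()[:,2]
tgt=bar+.011*z
pre=tgt-.075*z
print('pre',pre,'in start axes/10 rows w/out turn',shift(pre,p,R), 'in final axes',shift(pre,p1,R1))
E
```

```text
t 2.65 F [-0.  -1.1 -0.6] w 0.094 q [-0.091  0.271  1.231  0.011  1.52  -0.091]
p [ 6.693e-01 -3.000e-04  1.788e-01] case [-0.1183  0.0766  0.1788] x [-0.  1.  0.] y [0.993 0.    0.12 ] z [ 0.12   0.    -0.993]
p [ 6.693e-01 -3.000e-04  1.788e-01] case [-0.1183  0.0766  0.1788] x [ 0.981 -0.156  0.118] y [-0.155 -0.988 -0.019] z [ 0.12   0.    -0.993]
pre [0.58833838 0.03299885 0.17253975] in start axes/10 rows w/out turn [ 0.16636497 -0.40569146 -0.01742694] in final axes [-0.42672194 -0.10085261 -0.01742694]
```

```bash
python3 -m crank '[[0.083,-0.203,-0.01,0.11],[0.047,-0.214,-0.008,0.11],[0,0,0,0.11],[0,0,0,0.11],[0,0,0,0.11],[0,0,0,0.11],[0,0,0,0.11],[0,0,0,0.11],[0,0,0,0.11],[0,0,0,0.11]]' 0.23
python3 - <<'E'
from h import *
st();p,R=pose()
bar=np.array([.596,.033,.109]); z=R.as_matrix()[:,2]
print(shift(bar+.011*z,p,R))
c=robot.camera_params('wrist');pic,d=robot.snapshot('wrist')
cv2.imwrite('pics/w1.png',pic[:,:,::-1]);np.save('pics/w1.npy',d);W=cloud('wrist',d,c)
g=pic.max(2)
ok=(g<60)&(W[...,2]>.104)&(W[...,2]<.122)&(abs(W[...,0]-.596)<.07)&(abs(W[...,1]-.033)<.03)
w=W[ok];print(len(w),w.mean(0),cv2.minAreaRect((w[:,:2]*1000).astype(np.float32)) if len(w) else 0)
E
```

```text
time: 3.9
tool_pos: [0.588, 0.033, 0.1729]
ee_rot: [-3.122, -0.119, -0.164]
wrist_force: [0.4, 0.7, 0.5]
width: 0.0359
t 3.9 F [0.4 0.7 0.5] w 0.0359 q [-0.043  0.095  1.448  0.005  1.479  1.69 ]
p [0.588  0.033  0.1729] case [-0.1388 -0.0089  0.1729] x [ 0.98  -0.162  0.118] y [-0.161 -0.987 -0.019] z [ 0.12   0.    -0.993]
[ 1.54494489e-03 -3.04365407e-04  3.76764459e-01]
2077 [0.59560822 0.0304205  0.11533192] ((595.745361328125, 30.512069702148438), (12.838767051696777, 115.59718322753906), 81.03173828125)
```

View pics/w1.png

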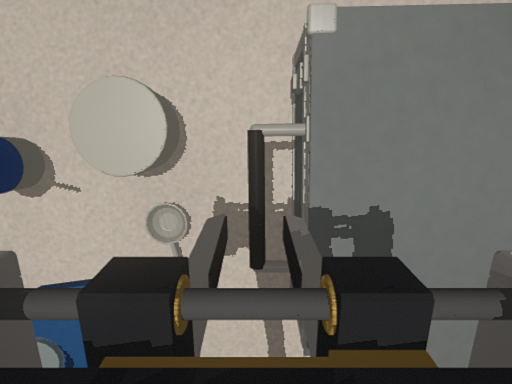

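```bash
python3 -m crank '[[0,0,0.19,0],[0,0,0.18,0],[0,0,0,0],[0,0,0,0],[0,0,0,0],[0,0,0,0],[0,0,0,0],[0,0,0,0],[0,0,0,0],[0,0,0,0]]' -
python3 - <<'E'
from h import *
st()
E
```

```text
time: 5.2
tool_pos: [0.5967, 0.033, 0.0993]
ee_rot: [-3.123, -0.119, -0.158]
wrist_force: [0.4, 0.3, 0.0]
width: 0.0362
t 5.2 F [0.4 0.3 0. ] w 0.0362 q [-0.043  0.153  1.531  0.005  1.337  1.684]
p [0.5967 0.033  0.0993] case [-0.1401 -0.0002  0.0993] x [ 0.981 -0.156  0.118] y [-0.155 -0.988 -0.019] z [ 0.12  -0.    -0.993]
```

Run:
```python
from h import *
p,R=pose()
a=np.radians(np.linspace(2.84,2.84+70.5,19)); r=.2423
X=.1-r*np.cos(a);Z=.097+r*np.sin(a)
ox=Ro.from_euler('z',YAW).apply([1,0,0])
for i in range(18):
    v=R.inv().apply(ox*(X[i+1]-X[i])+np.array([0,0,Z[i+1]-Z[i]]))/.2
    print('[%.3f,%.3f,%.3f,0],'%tuple(v),end='')
```

```text
[0.010,0.005,-0.082,0],[0.010,0.011,-0.081,0],[0.010,0.017,-0.081,0],[0.009,0.022,-0.079,0],[0.009,0.027,-0.078,0],[0.009,0.033,-0.075,0],[0.009,0.038,-0.073,0],[0.008,0.043,-0.070,0],[0.008,0.048,-0.067,0],[0.008,0.052,-0.064,0],[0.007,0.056,-0.060,0],[0.007,0.060,-0.056,0],[0.006,0.064,-0.052,0],[0.006,0.068,-0.048,0],[0.005,0.071,-0.043,0],[0.005,0.073,-0.038,0],[0.004,0.076,-0.033,0],[0.003,0.078,-0.028,0],
```

```bash
python3 -m crank '[[0,0,0,0],[0,0,0,0],[0,0,0,0],[0,0,0,0],[0,0,0,0],[0,0,0,0],[0,0,0,0],[0,0,0,0],[0,0,0,0],[0,0,0,0]]' 1
```

```text
time: 6.45
tool_pos: [0.5966, 0.0318, 0.0993]
ee_rot: [-3.125, -0.119, -0.158]
wrist_force: [-1.4, -5.7, 0.7]
width: 0.0134
```

```bash
python3 -m crank '[[0.01,0,-0.08,0],[0.01,0.01,-0.08,0],[0.01,0.017,-0.08,0],[0.009,0.022,-0.08,0],[0.009,0.027,-0.078,0],[0.009,0.033,-0.075,0],[0.009,0.038,-0.073,0],[0.008,0.043,-0.07,0],[0.008,0.048,-0.067,0],[0,0,0,0]]' -
python3 - <<'E'
from h import *
st();p,R=pose();g=w2case(p-.011*R.as_matrix()[:,2]);print('grasp case',g,'lid deg',np.degrees(np.arctan2(g[2]-.097,.1-g[0]))-2.84,'r',np.hypot(g[2]-.097,.1-g[0]))
E
```

```text
time: 7.7
tool_pos: [0.589, -0.0181, 0.2372]
ee_rot: [-3.124, -0.119, -0.159]
wrist_force: [1.8, -5.4, -4.3]
width: 0.0129
t 7.7 F [ 1.8 -5.4 -4.3] w 0.0129 q [-0.135  0.08   1.337  0.015  1.605  1.595]
p [ 0.589  -0.0181  0.2372] case [-8.840e-02 -1.000e-04  2.372e-01] x [ 0.98  -0.158  0.119] y [-0.157 -0.988 -0.017] z [ 0.12  -0.002 -0.993]
grasp case [-0.08824626 -0.00137395  0.24814902] lid deg 35.922108074736556 r 0.24141806193338491
```

```bash
python3 -m crank '[[0.008,0.052,-0.064,0],[0.007,0.056,-0.06,0],[0.007,0.06,-0.056,0],[0.006,0.064,-0.052,0],[0.006,0.068,-0.048,0],[0.005,0.071,-0.043,0],[0.005,0.073,-0.038,0],[0.004,0.076,-0.033,0],[0.003,0.07,-0.028,0],[0,0,0,0]]' -
python3 - <<'E'
from h import *
st();p,R=pose();g=w2case(p-.011*R.as_matrix()[:,2]);print('grasp case',g,'lid deg',np.degrees(np.arctan2(g[2]-.097,.1-g[0]))-2.84,'r',np.hypot(g[2]-.097,.1-g[0]))
for n in('scene','side'):
    pic,d=robot.snapshot(n);cv2.imwrite(f'pics/{n}2.png',pic[:,:,::-1]);np.save(f'pics/{n}2.npy',d)
E
python3 -c "
import cv2,numpy as np
a=cv2.imread('pics/scene2.png')[60:260,120:320];b=cv2.imread('pics/side2.png')[60:300,180:420]
cv2.imwrite('pics/c2.png',np.hstack([cv2.resize(a,(400,400)),cv2.resize(b,(400,400))]))"
```

```text
time: 8.95
tool_pos: [0.5708, -0.136, 0.3217]
ee_rot: [-3.123, -0.123, -0.159]
wrist_force: [1.8, 3.0, 7.8]
width: 0.0128
t 8.95 F [1.8 3.  7.8] w 0.0128 q [-0.355  0.081  1.17   0.043  1.773  1.385]
p [ 0.5708 -0.136   0.3217] case [3.090e-02 1.000e-04 3.217e-01] x [ 0.98  -0.157  0.123] y [-0.156 -0.988 -0.018] z [ 0.124 -0.001 -0.992]
grasp case [ 0.03105042 -0.00129237  0.33257121] lid deg 70.84571901336335 r 0.2454543526123188
```

View pics/c2.png

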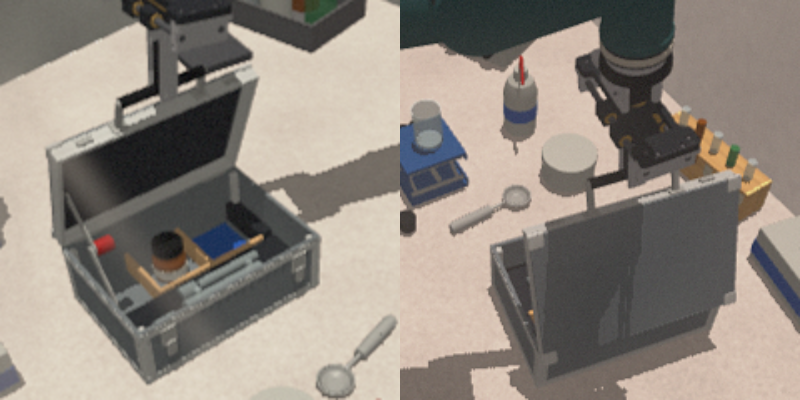

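Run:
```python
from h import *
d=np.load('pics/scene2.npy');W=cloud('scene',d);p=cv2.imread('pics/scene2.png').astype(int)
Wc=w2case(W.reshape(-1,3)).reshape(W.shape)
box=(Wc[...,0]>-.1)&(Wc[...,0]<.1)&(abs(Wc[...,1])<.145)&(Wc[...,2]>0)
red=(p[...,2]>120)&(p[...,1]<70)&(p[...,0]<70)&box
w=Wc[red];print('knob',red.sum(),np.median(w,0),w.min(0),w.max(0),np.argwhere(red).mean(0))
blue=(p[...,0]>p[...,2]+40)&box&(Wc[...,2]<.03)
w=Wc[blue];print('pad',blue.sum(),np.median(w,0),w.min(0),w.max(0),cv2.minAreaRect((w[:,:2]*1000).astype(np.float32)))
# divider tops (wood)
wood=(p[...,2]>p[...,0]+40)&(p[...,1]>90)&box&(Wc[...,2]>.03)&(Wc[...,2]<.05)
w=Wc[wood];print('wood',wood.sum(),w.min(0),w.max(0))
h=np.histogram(w[:,1],20);print(h)
```

```text
knob 49 [0.01849793 0.11626722 0.14844338] [0.01361927 0.10541501 0.1410581 ] [0.03151235 0.12585812 0.15360363] [181.08163265 171.63265306]
pad 241 [ 0.05744871 -0.07848743  0.01179036] [ 0.02973134 -0.11114125  0.00683087] [ 0.08619713 -0.04707844  0.01590094] ((58.36432647705078, -78.89746856689453), (56.30558776855469, 63.73395919799805), 0.9867305755615234)
wood 218 [-0.00482474 -0.12081096  0.03016008] [0.09057243 0.06194408 0.04488496]
(array([ 7,  9,  5,  2,  5,  4,  3,  5,  4,  5, 38,  8,  9,  9,  8,  8,  8,
       10,  9, 62]), array([-0.12081096, -0.11167321, -0.10253546, -0.09339771, -0.08425995,
       -0.0751222 , -0.06598445, -0.0568467 , -0.04770894, -0.03857119,
       -0.02943344, -0.02029569, -0.01115794, -0.00202018,  0.00711757,
        0.01625532,  0.02539307,  0.03453083,  0.04366858,  0.05280633,
        0.06194408]))
```

The stay is straight and its knob is at about (24, 115, 140) in the case frame, so it's locked. The free compartment is at the −y end, with the pad's middle at about (48, −79). I'll let go of the handle and swing out to acquire the tilt.

```bash
python3 -m crank '[[0,0,0,0],[0,0,0,0],[0,0,0,0],[0,0,-0.1,0],[0.01,0,-0.2,0],[0.02,0,-0.2,0],[0,0,0,0],[-0.27,0.1,0,0],[-0.27,0.1,0,0],[-0.27,0.1,0,0]]' 0.2
python3 - <<'E'
from h import *
st();p,R=pose();v=shift([-.17,-.36,.40],p,R);print(v, np.linalg.norm(v)/.3125)
E
```

```text
time: 10.3
tool_pos: [0.3944, -0.1697, 0.396]
ee_rot: [-3.122, -0.115, -0.158]
wrist_force: [0.5, -0.2, 0.9]
width: 0.0377
t 10.3 F [ 0.5 -0.2  0.9] w 0.0377 q [-0.592 -0.223  1.305  0.072  1.963  1.166]
p [ 0.3944 -0.1697  0.396 ] case [ 0.0911 -0.1691  0.396 ] x [ 0.981 -0.156  0.115] y [-0.155 -0.988 -0.019] z [ 0.116  0.001 -0.993]
[-2.61759444  1.37689653 -0.34970721] 9.530382139277213
```

```bash
python3 -m crank '[[-0.262,0.138,-0.035,0],[-0.262,0.138,-0.035,0],[-0.262,0.138,-0.035,0],[-0.262,0.138,-0.035,0],[-0.262,0.138,-0.035,0],[-0.262,0.138,-0.035,0],[-0.262,0.138,-0.035,0],[-0.262,0.138,-0.035,0],[-0.262,0.138,-0.035,0],[-0.262,0.138,-0.035,0]]' -
python3 - <<'E'
from h import *
st();p,R=pose();print(shift(p+.06*np.array([-.423,-.906,0]),p,R))
for n in('scene','side'):
    pic,d=robot.snapshot(n);cv2.imwrite(f'pics/{n}3.png',pic[:,:,::-1]);np.save(f'pics/{n}3.npy',d)
E
```

```text
time: 11.55
tool_pos: [-0.1708, -0.36, 0.399]
ee_rot: [-3.12, -0.12, -0.16]
wrist_force: [0.3, -0.5, 0.1]
width: 0.0373
t 11.55 F [ 0.3 -0.5  0.1] w 0.0373 q [-2.239 -0.166  1.253  0.111  2.13  -0.454]
p [-0.1708 -0.36    0.399 ] case [ 0.3657 -0.6986  0.399 ] x [ 0.98  -0.158  0.12 ] y [-0.157 -0.987 -0.021] z [ 0.122  0.002 -0.993]
[-0.08145161  0.28825248 -0.01596845]
```

View pics/scene3.png

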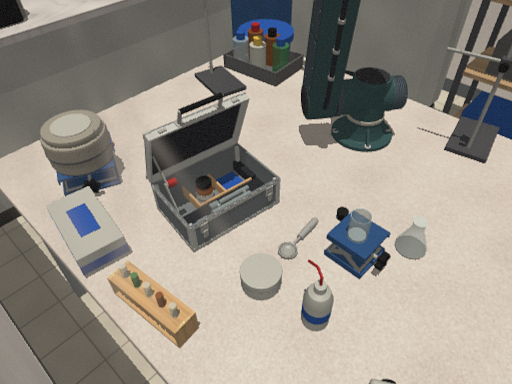

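Run:
```python
from h import *
W=cloud('scene',np.load('pics/scene3.npy'))
for u,v in((265,30),(255,28),(240,40),(272,40),(280,65),(240,15),(205,40),(210,10),(300,60),(240,5)): print((u,v),W[v,u].round(3))
```

```text
(265, 30) [-0.689 -1.089 -0.159]
(255, 28) [-0.147 -0.647  0.142]
(240, 40) [-0.047 -0.637  0.126]
(272, 40) [-0.145 -0.548  0.12 ]
(280, 65) [-0.107 -0.468  0.051]
(240, 15) [-1.069 -1.695 -0.334]
(205, 40) [-0.471 -1.397 -0.241]
(210, 10) [-0.534 -1.397 -0.076]
(300, 60) [-0.21  -0.445  0.042]
(240, 5) [-1.084 -1.706 -0.268]
```

```bash
python3 -m crank '[[-0.085,0.3,-0.016,0],[-0.085,0.3,-0.016,0],[-0.085,0.3,-0.016,0],[-0.085,0.3,-0.016,0],[-0.085,0.3,-0.016,0],[-0.085,0.3,-0.016,0],[-0.085,0.3,-0.016,0],[-0.085,0.3,-0.016,0],[-0.085,0.3,-0.016,0],[-0.085,0.3,-0.016,0]]' -
python3 - <<'E'
from h import *
st();p,R=pose();print('r',np.hypot(*p[:2]),shift(p+.06*np.array([-.423,-.906,0]),p,R))
E
```

```text
time: 12.9
tool_pos: [-0.3481, -0.7622, 0.2977]
ee_rot: [2.998, -0.079, -0.16]
wrist_force: [0.9, -0.1, 0.1]
width: 0.0374
t 12.9 F [ 0.9 -0.1  0.1] w 0.0374 q [-2.119  0.772  0.278  0.138  1.984 -0.319]
p [-0.3481 -0.7622  0.2977] case [ 0.7902 -0.8123  0.2977] x [ 0.984 -0.159  0.079] y [-0.169 -0.975  0.142] z [ 0.054 -0.153 -0.987]
r 0.8379018973357956 [-0.0816286   0.28653336  0.03484612]
```

Run:
```python
from h import *
p,R=pose();print(shift(p+.06*np.array([-.423*.77,-.906*.77,.64]),p,R))
```

```text
[-0.04776865  0.24796711 -0.16261281]
```

```bash
python3 -m crank '[[-0.048,0.25,-0.16,0],[-0.048,0.25,-0.16,0],[-0.048,0.25,-0.16,0],[-0.048,0.25,-0.16,0],[-0.048,0.25,-0.16,0],[-0.048,0.25,-0.16,0],[0,0,0,0],[0,0,0,0],[0,0,0,0],[0,0,0,0]]' -
python3 - <<'E'
from h import *
st();p,R=pose();print('r',np.hypot(*p[:2]))
E
```

```text
time: 14.15
tool_pos: [-0.3559, -0.7891, 0.3966]
ee_rot: [2.763, -0.023, -0.176]
wrist_force: [-0.1, 0.5, 0.7]
width: 0.0377
t 14.15 F [-0.1  0.5  0.7] w 0.0377 q [-2.122  0.671  0.275  0.162  1.845 -0.299]
p [-0.3559 -0.7891  0.3966] case [ 0.8181 -0.8158  0.3966] x [ 0.984 -0.175  0.023] y [-0.171 -0.913  0.37 ] z [-0.044 -0.368 -0.929]
r 0.8656577183019665
```

```bash
cat >> h.py <<'E'
def rows(target,n,turn=0,p=None,R=None,nturn=None):
    """n rows to target; turn (deg total)"""
    if p is None: p,R=pose()
    nturn=nturn or n
    out=[];d=(np.array(target)-p)/n
    for i in range(n):
        t=turn/90/nturn if i<nturn else 0
        v=R.inv().apply(d)/.2; out.append([*v.round(3),round(t,4)]); R=R*Ro.from_euler('z',t*np.pi/2)
    print('['+','.join('[%g,%g,%g,%g]'%tuple(o) for o in out)+']  maxnorm %.3f'%max(np.linalg.norm(o[:3]) for o in out))
    return np.array(target,float),R
E
python3 - <<'E'
from h import *
p,R=rows([.18,-.34,.40],10+1,-91.3,nturn=10)
show(p,R)
E
```

```text
[[0.204,-0.227,-0.087,-0.1014],[0.238,-0.192,-0.087,-0.1014],[0.265,-0.152,-0.087,-0.1014],[0.286,-0.108,-0.087,-0.1014],[0.299,-0.061,-0.087,-0.1014],[0.305,-0.013,-0.087,-0.1014],[0.304,0.036,-0.087,-0.1014],[0.294,0.083,-0.087,-0.1014],[0.277,0.129,-0.087,-0.1014],[0.253,0.171,-0.087,-0.1014],[0.223,0.209,-0.087,0]]  maxnorm 0.318
p [ 0.18 -0.34  0.4 ] case [ 0.2922 -0.355   0.4   ] x [ 0.148  0.917 -0.37 ] y [ 0.988 -0.154  0.014] z [-0.044 -0.368 -0.929]
```

```bash
python3 -m crank '[[0.2,-0.227,-0.087,-0.1],[0.23,-0.19,-0.087,-0.1],[0.26,-0.152,-0.087,-0.1],[0.28,-0.108,-0.087,-0.1],[0.29,-0.061,-0.087,-0.1],[0.29,-0.013,-0.087,-0.1],[0.29,0.036,-0.087,-0.1],[0.285,0.083,-0.087,-0.1],[0.27,0.129,-0.087,-0.1],[0.25,0.171,-0.087,-0.1]]' -1
python3 - <<'E'
from h import *
st();p,R=pose()
p1,R1=rows([.40,-.10,.40],6,0)
p1,R1=rows([.46,.20,.35],6,-1,p1,R1)
E
```

```text
time: 15.4
tool_pos: [0.123, -0.404, 0.4086]
ee_rot: [3.112, 0.381, 1.373]
wrist_force: [0.2, -0.7, -0.4]
width: 0.0944
t 15.4 F [ 0.2 -0.7 -0.4] w 0.0944 q [-1.293 -0.41   1.458 -0.147  1.737 -1.151]
p [ 0.123  -0.404   0.4086] case [ 0.3642 -0.4015  0.4086] x [ 0.183  0.91  -0.372] y [ 0.982 -0.186  0.027] z [-0.044 -0.37  -0.928]
[[0.275,0.179,-0.097,0],[0.275,0.179,-0.097,0],[0.275,0.179,-0.097,0],[0.275,0.179,-0.097,0],[0.275,0.179,-0.097,0],[0.275,0.179,-0.097,0]]  maxnorm 0.342
[[0.252,0.002,-0.056,-0.0019],[0.252,0.002,-0.056,-0.0019],[0.252,0.003,-0.056,-0.0019],[0.252,0.004,-0.056,-0.0019],[0.252,0.004,-0.056,-0.0019],[0.252,0.005,-0.056,-0.0019]]  maxnorm 0.258
```

```bash
python3 -m crank '[[0.25,0.163,-0.088,-0.02],[0.25,0.163,-0.088,0],[0.25,0.163,-0.088,0],[0.25,0.163,-0.088,0],[0.25,0.163,-0.088,0],[0.25,0.163,-0.088,0],[0.29,0.06,-0.06,0],[0.28,0,-0.06,0],[0.28,0,-0.06,0],[0.28,0,-0.06,0]]' -
python3 - <<'E'
from h import *
st();p,R=pose();z=R.as_matrix()[:,2]
b=np.array([.466,.276,.143]); t=b+.011*z
rows(t-.10*z,4);print(t)
E
```

```text
time: 16.65
tool_pos: [0.417, 0.1001, 0.3592]
ee_rot: [3.123, 0.38, 1.403]
wrist_force: [-0.1, -0.4, 0.6]
width: 0.0936
t 16.65 F [-0.1 -0.4  0.6] w 0.0936 q [ 0.367 -0.044  1.266 -0.384  2.071  0.371]
p [0.417  0.1001 0.3592] case [-0.179  -0.1881  0.3592] x [ 0.155  0.916 -0.371] y [ 0.987 -0.16   0.017] z [-0.044 -0.369 -0.928]
[[0.311,0.021,0.056,0],[0.311,0.021,0.056,0],[0.311,0.021,0.056,0],[0.311,0.021,0.056,0]]  maxnorm 0.317
[0.46552014 0.27194197 0.13278716]
```

```bash
python3 -m crank '[[0.3,0.02,0.055,0],[0.3,0.02,0.055,0],[0.3,0.02,0.055,0],[0.3,0.02,0.055,0],[0.05,0,0,0],[0,0,0,0],[0,0,0,0],[0,0,0,0],[0,0,0,0],[0,0,0,0]]' -
python3 - <<'E'
from h import *
st();p,R=pose();z=R.as_matrix()[:,2]
c=robot.camera_params('wrist');pic,d=robot.snapshot('wrist')
cv2.imwrite('pics/w4.png',pic[:,:,::-1]);np.save('pics/w4.npy',d);W=cloud('wrist',d,c)
np.save('pics/w4W.npy',W)
for n in('scene','wrist'):
  if n=='scene':
    X=cloud('scene',np.load('pics/scene3.npy'))
  else: X=W
  near=np.hypot(X[...,0]-.466,X[...,1]-.276)<.045
  ok=near&(abs(X[...,2]-.156)<.004); w=X[ok]
  if len(w)>3:
    A=np.c_[2*w[:,:2],np.ones(len(w))];s=np.linalg.lstsq(A,(w[:,:2]**2).sum(1),rcond=None)[0]
    print(n,len(w),'fit',s[:2],np.sqrt(s[2]+s[0]**2+s[1]**2),cv2.minEnclosingCircle((w[:,:2]*1000).astype(np.float32)))
  ok=near&(X[...,2]>.1)&(X[...,2]<.165);w=X[ok]; print(n,len(w),w.min(0),w.max(0))
E
```

```text
time: 17.9
tool_pos: [0.4696, 0.3077, 0.2267]
ee_rot: [3.123, 0.38, 1.402]
wrist_force: [0.4, 0.2, -0.7]
width: 0.0945
t 17.9 F [ 0.4  0.2 -0.7] w 0.0945 q [ 0.643  0.316  1.124 -0.294  1.955  0.733]
p [0.4696 0.3077 0.2267] case [-0.3922 -0.1678  0.2267] x [ 0.156  0.916 -0.371] y [ 0.987 -0.161  0.017] z [-0.044 -0.368 -0.929]
scene 119 fit [0.46596125 0.27702801] 0.02394009392052385 ((465.3312683105469, 276.5550231933594), 26.811473846435547)
scene 638 [0.44039253 0.25153219 0.10007868] [0.49256353 0.30192404 0.15934549]
wrist 821 fit [0.46499774 0.27485011] 0.023846482613575266 ((464.6130676269531, 274.2608947753906), 26.142322540283203)
wrist 3558 [0.43934676 0.24845597 0.10000421] [0.4905321  0.30018719 0.15911202]
```

View pics/w4.png

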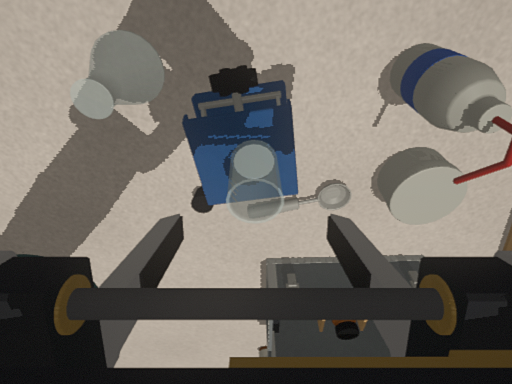

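Run:
```python
from h import *
p,R=pose();z=R.as_matrix()[:,2]
t=np.array([.4655,.2755,.145])+.011*z
print(shift(t,p,R),t)
```

```text
[-8.90611871e-05 -1.03352811e-03  4.93537521e-01] [0.46501308 0.27144479 0.13478637]
```

```bash
python3 -m crank '[[0,0,0.16,0],[0,0,0.16,0],[0,0,0.12,0],[0,0,0.054,0],[0,0,0,0],[0,0,0,0],[0,0,0,0],[0,0,0,0],[0,0,0,0],[0,0,0,0]]' - ; python3 -m crank '[[0,0,0,0],[0,0,0,0],[0,0,0,0],[0,0,0,0],[0,0,0,0],[0,0,0,0],[0,0,0,0],[0,0,0,0],[0,0,0,0],[0,0,0,0]]' 1
python3 - <<'E'
from h import *
st()
E
```

```text
time: 19.2
tool_pos: [0.4652, 0.2717, 0.1344]
ee_rot: [3.124, 0.38, 1.403]
wrist_force: [-0.2, -0.3, -0.0]
width: 0.094
time: 20.45
tool_pos: [0.4651, 0.2716, 0.1344]
ee_rot: [3.124, 0.38, 1.403]
wrist_force: [-0.9, -0.4, -0.0]
width: 0.049
t 20.45 F [-0.9 -0.4 -0. ] w 0.049 q [ 0.601  0.29   1.34  -0.288  1.762  0.747]
p [0.4651 0.2716 0.1344] case [-0.3558 -0.1668  0.1344] x [ 0.155  0.915 -0.371] y [ 0.987 -0.161  0.016] z [-0.045 -0.369 -0.928]
```

Run:
```python
from h import *
p,R=pose();z=R.as_matrix()[:,2]
B=case2w([.046,-.078,.0125]);T=B+np.array([-.0004,-.0039,.0494]);print('B',B,'T',T)
pre=T-.17*z; print('pre',pre,w2case(pre))
p1,R1=rows(p+np.array([0,-.02,.12]),3)
rows(pre,7,0,p1,R1)
```

```text
B [ 0.49138084 -0.13902561  0.0125    ] T [ 0.49098084 -0.14292561  0.0619    ]
pre [ 0.49858243 -0.08020173  0.21972247] [-0.01323317 -0.0798824   0.21972247]
[[-0.105,0.009,-0.173,0],[-0.105,0.009,-0.173,0],[-0.105,0.009,-0.173,0]]  maxnorm 0.203
[[-0.204,0.061,0.109,0],[-0.204,0.061,0.109,0],[-0.204,0.061,0.109,0],[-0.204,0.061,0.109,0],[-0.204,0.061,0.109,0],[-0.204,0.061,0.109,0],[-0.204,0.061,0.109,0]]  maxnorm 0.239
```

```bash
python3 -m crank '[[-0.05,0.004,-0.09,0],[-0.13,0.011,-0.215,0],[-0.135,0.012,-0.215,0],[-0.12,0.036,0.064,0],[-0.22,0.066,0.117,0],[-0.24,0.072,0.128,0],[-0.24,0.072,0.128,0],[-0.24,0.072,0.128,0],[-0.22,0.066,0.117,0],[-0.148,0.044,0.08,0]]' -
python3 - <<'E'
from h import *
st();p,R=pose();z=R.as_matrix()[:,2]
T=case2w([.046,-.078,.0125])+np.array([-.0004,-.0039,.0494])
print(shift(T,p,R))
c=robot.camera_params('wrist');pic,d=robot.snapshot('wrist');W=cloud('wrist',d,c)
cv2.imwrite('pics/w5.png',pic[:,:,::-1])
pic2,d2=robot.snapshot('scene');cv2.imwrite('pics/s5.png',cv2.resize(pic2[60:260,120:320,::-1],(400,400)))
b=pic[...,2].astype(int)-pic[...,0]>40
Wc=w2case(W.reshape(-1,3)).reshape(W.shape)
ok=b&(Wc[...,2]<.02)&(Wc[...,2]>.003)&(abs(Wc[...,0])<.1)
w=Wc[ok];print(len(w), w.min(0) if len(w) else '',w.max(0) if len(w) else '')
E
```

```text
time: 21.7
tool_pos: [0.4985, -0.0825, 0.2218]
ee_rot: [3.121, 0.381, 1.4]
wrist_force: [-0.3, 0.4, -1.4]
width: 0.049
t 21.7 F [-0.3  0.4 -1.4] w 0.049 q [-0.024  0.013  1.48  -0.382  1.677  0.108]
p [ 0.4985 -0.0825  0.2218] case [-0.011  -0.0797  0.2218] x [ 0.158  0.915 -0.372] y [ 0.986 -0.163  0.019] z [-0.043 -0.37  -0.928]
[ 0.01476828 -0.00251272  0.85558421]
1470 [ 0.0209489  -0.11021511  0.00755088] [0.0998863  0.27631097 0.01994377]
```

View pics/w5.png

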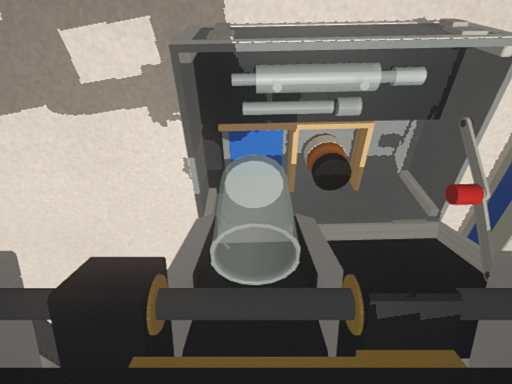

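View pics/s5.png

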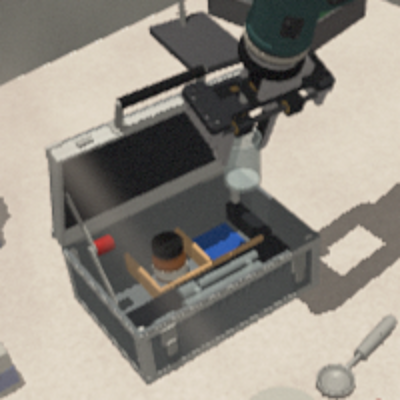

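Run:
```python
from h import *
c=robot.camera_params('wrist');pic,d=robot.snapshot('wrist');W=cloud('wrist',d,c);Wc=w2case(W.reshape(-1,3)).reshape(W.shape)
for u,v in((221,128),(230,127),(290,126),(291,145),(295,180),(372,126),(262,140),(232,137),(283,137),(186,150),(180,100),(200,180)): print((u,v),pic[v,u],Wc[v,u].round(3))
b=pic[...,2].astype(int)-pic[...,0]>40
ok=b&(Wc[...,2]<.02)&(Wc[...,2]>.003)&(abs(Wc[...,0])<.1)&(abs(Wc[...,1])<.13);w=Wc[ok];print(len(w),w.min(0),w.max(0),np.median(w[:,2]))
# beaker base in view: near-lowest points
wb=(abs(Wc[...,0]+.02)<.06)&(abs(Wc[...,1]+.08)<.03)&(Wc[...,2]>.14)&(Wc[...,2]<.25); w=Wc[wb]; print(len(w), w.min(0),w.max(0))
```

```text
(221, 128) [137 111  78] [ 0.005 -0.116  0.042]
(230, 127) [138 111  78] [ 0.004 -0.105  0.04 ]
(290, 126) [135 110  77] [ 0.005 -0.036  0.039]
(291, 145) [124 100  72] [ 0.035 -0.032  0.029]
(295, 180) [103  93  80] [ 0.098 -0.021  0.017]
(372, 126) [217 181 127] [0.007 0.059 0.04 ]
(262, 140) [ 58 112 187] [ 0.036 -0.067  0.013]
(232, 137) [ 38  62 109] [ 0.031 -0.106  0.012]
(283, 137) [115 130 161] [ 0.035 -0.04   0.008]
(186, 150) [195 185 172] [ 0.001 -0.146  0.097]
(180, 100) [87 87 84] [-0.049 -0.143  0.098]
(200, 180) [92 89 86] [ 0.045 -0.139  0.086]
1465 [ 0.02104477 -0.11033231  0.00735596] [ 0.07496673 -0.03978725  0.01462314] 0.012630810649052915
10076 [-0.03861992 -0.10999802  0.17271669] [ 0.01317771 -0.05000086  0.24997957]
```

Run:
```python
from h import *
p,R=pose();off=np.array([-.0004,-.0039,.0494])
A=case2w([.048,-.077,.035])+off
z=R.as_matrix()[:,2]
print(shift(A-.0*z,p,R), shift(A-np.array([0,0,.02]),A,R))
```

```text
[-0.04189021  0.00703842  0.75503148] [ 0.03710957 -0.0017887   0.09284224]
```

```bash
python3 -m crank '[[-0.042,0.007,0.04,0],[0,0,0.1,0],[0,0,0.12,0],[0,0,0.12,0],[0,0,0.12,0],[0,0,0.1,0],[0,0,0.08,0],[0,0,0.05,0],[0,0,0.025,0],[0,0,0,0]]' -
python3 - <<'E'
from h import *
st();p,R=pose();off=np.array([-.0004,-.0039,.0494]); print('B',w2case(p-off))
pic2,d2=robot.snapshot('scene');cv2.imwrite('pics/s6.png',cv2.resize(pic2[60:260,120:320,::-1],(600,600)))
print(shift(case2w([.048,-.077,.0125])+off,p,R))
E
```

```text
time: 23.1
tool_pos: [0.4921, -0.1436, 0.0834]
ee_rot: [3.123, 0.38, 1.402]
wrist_force: [0.7, 0.1, -0.8]
width: 0.0492
t 23.1 F [ 0.7  0.1 -0.8] w 0.0492 q [-0.146  0.078  1.695 -0.388  1.374  0.097]
p [ 0.4921 -0.1436  0.0834] case [ 0.0504 -0.0766  0.0834] x [ 0.156  0.915 -0.371] y [ 0.987 -0.161  0.017] z [-0.044 -0.369 -0.928]
B [ 0.04648628 -0.07680513  0.03404348]
[ 0.03294765 -0.00273096  0.10280206]
```

View pics/s6.png

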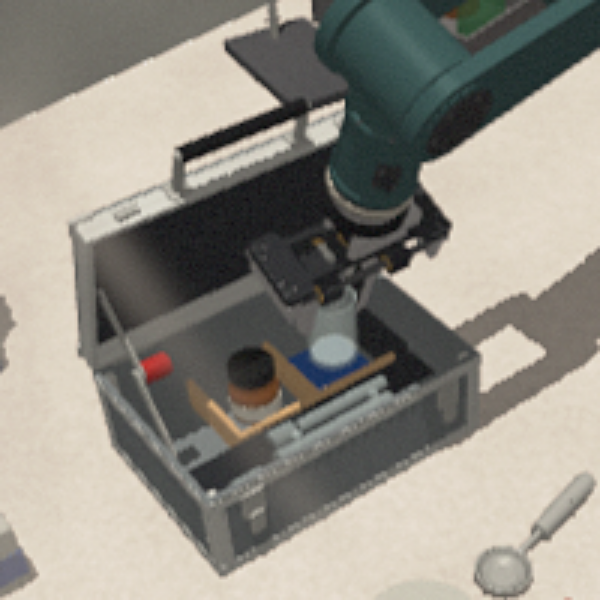

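```bash
python3 -m crank '[[0.009,-0.001,0.028,0],[0.009,-0.001,0.028,0],[0.006,0,0.018,0],[0.004,0,0.012,0],[0.003,0,0.008,0],[0,0,0,0],[0,0,0,0],[0,0,0,0],[0,0,0,0],[0,0,0,0]]' -
python3 - <<'E'
from h import *
st();p,R=pose();off=np.array([-.0004,-.0039,.0494]); print('B',w2case(p-off))
E
```

```text
time: 24.4
tool_pos: [0.4917, -0.1448, 0.0636]
ee_rot: [3.124, 0.38, 1.402]
wrist_force: [0.1, 0.1, -1.7]
width: 0.0491
t 24.4 F [ 0.1  0.1 -1.7] w 0.0491 q [-0.148  0.096  1.717 -0.392  1.335  0.111]
p [ 0.4917 -0.1448  0.0636] case [ 0.0517 -0.0768  0.0636] x [ 0.156  0.915 -0.371] y [ 0.987 -0.161  0.017] z [-0.044 -0.369 -0.928]
B [ 0.04775751 -0.07698366  0.01424488]
```

```bash
python3 -m crank '[[0.001,0,0.0025,0],[0.001,0,0.0025,0],[0.001,0,0.0025,0],[0.001,0,0.0025,0],[0,0,0,0],[0,0,0,0],[0,0,0,0],[0,0,0,0],[0,0,0,0],[0,0,0,0]]' -
python3 - <<'E'
from h import *
st();p,R=pose();off=np.array([-.0004,-.0039,.0494]); print('B',w2case(p-off))
E
```

```text
time: 25.65
tool_pos: [0.4917, -0.1448, 0.0614]
ee_rot: [3.124, 0.38, 1.402]
wrist_force: [0.7, 0.6, -0.8]
width: 0.0494
t 25.65 F [ 0.7  0.6 -0.8] w 0.0494 q [-0.148  0.098  1.719 -0.392  1.331  0.113]
p [ 0.4917 -0.1448  0.0614] case [ 0.0516 -0.0768  0.0614] x [ 0.156  0.915 -0.371] y [ 0.987 -0.161  0.017] z [-0.045 -0.369 -0.928]
B [ 0.04772603 -0.07699719  0.01200902]
```

```bash
python3 -m crank '[[0.001,0,0.0025,0],[0.001,0,0.0025,0],[0.001,0,0.0025,0],[0,0,0,0],[0,0,0,0],[0,0,0,0],[0,0,0,0],[0,0,0,0],[0,0,0,0],[0,0,0,0]]' -
python3 - <<'E'
from h import *
st();
for i in range(3): print(np.round(robot.get_obs()['wrist_force'],2))
c=robot.camera_params('wrist');pic,d=robot.snapshot('wrist');cv2.imwrite('pics/w7.png',pic[:,:,::-1])
E
```

```text
time: 26.9
tool_pos: [0.4918, -0.1449, 0.0613]
ee_rot: [3.123, 0.381, 1.402]
wrist_force: [-2.9, 2.3, 6.1]
width: 0.0493
t 26.9 F [-2.9  2.3  6.1] w 0.0493 q [-0.148  0.099  1.72  -0.393  1.331  0.114]
p [ 0.4918 -0.1449  0.0613] case [ 0.0518 -0.0767  0.0613] x [ 0.156  0.915 -0.372] y [ 0.987 -0.161  0.017] z [-0.044 -0.37  -0.928]
[-2.89  2.3   6.14]
[-2.89  2.3   6.14]
[-2.89  2.3   6.14]
```

View pics/w7.png

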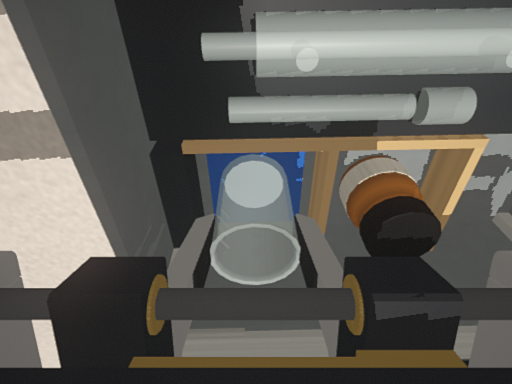

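```bash
python3 -m crank '[[0,0,0,0],[0,0,0,0],[0,0,0,0],[0,0,0,0],[0,0,-0.03,0],[0,0,-0.1,0],[0,0,-0.2,0],[0,0,-0.2,0],[0,0,-0.2,0],[0,0,-0.1,0]]' -0.45
python3 - <<'E'
from h import *
st();
c=robot.camera_params('wrist');pic,d=robot.snapshot('wrist');cv2.imwrite('pics/w8.png',pic[:,:,::-1])
W=cloud('wrist',d,c);Wc=w2case(W.reshape(-1,3)).reshape(W.shape)
red=(pic[...,0]>120)&(pic[...,1]<70)&(pic[...,2]<70)&(Wc[...,2]>.1)&(abs(Wc[...,1])<.2);w=Wc[red]
print('knob',len(w),np.median(w,0),w.min(0),w.max(0))
ok=(abs(Wc[...,0]-.048)<.04)&(abs(Wc[...,1]+.077)<.03)&(abs(Wc[...,2]-.083)<.005);w=Wc[ok]
print('rim',len(w),cv2.minEnclosingCircle((w[:,:2]*1000).astype(np.float32)),w[:,2].mean())
E
```

```text
time: 28.2
tool_pos: [0.5002, -0.0828, 0.2172]
ee_rot: [3.119, 0.38, 1.401]
wrist_force: [0.4, -1.2, -0.1]
width: 0.0683
t 28.2 F [ 0.4 -1.2 -0.1] w 0.0683 q [-0.025  0.016  1.487 -0.381  1.665  0.108]
p [ 0.5002 -0.0828  0.2172] case [-0.0109 -0.0779  0.2172] x [ 0.157  0.915 -0.371] y [ 0.987 -0.16   0.021] z [-0.04  -0.369 -0.929]
knob 492 [0.02183868 0.11409151 0.1497458 ] [0.01670932 0.10246533 0.1393365 ] [0.03282063 0.12688592 0.15367383]
rim 562 ((49.4002571105957, -77.53334045410156), 26.071020126342773) 0.08289121077542397
```

View pics/w8.png

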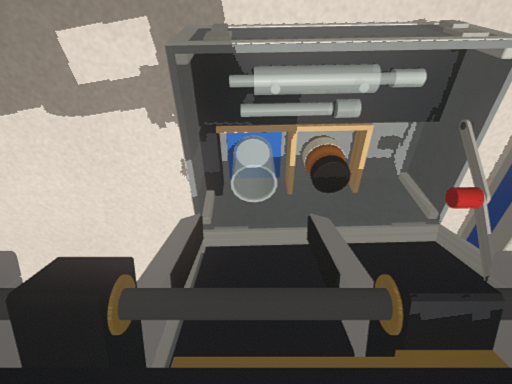

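The beaker stands upright on the pad, with its rim centre at case (49, −78) and 83 mm high. Next is the stay knob.

Run:
```python
from h import *
c=robot.camera_params('wrist');pic,d=robot.snapshot('wrist');W=cloud('wrist',d,c);Wc=w2case(W.reshape(-1,3)).reshape(W.shape)
for u,v in((466,122),(470,140),(474,160),(478,180),(486,220),(487,250),(488,270),(462,190),(462,198),(450,198),(480,198)): print((u,v),pic[v,u],Wc[v,u].round(3))
p,R=pose();M=R.as_matrix();z=M[:,2];x=M[:,0]
K=case2w([.024,.111,.140]);P=K-.010*z+.003*x
T=P-.008*z; pre=T-.04*z
print('T',w2case(T),'pre',w2case(pre),pre,'r',np.hypot(*pre[:2]))
rows(pre,5)
```

```text
(466, 122) [173 170 158] [-0.021  0.133  0.087]
(470, 140) [171 168 156] [-0.01   0.132  0.103]
(474, 160) [142 138 128] [0.003 0.131 0.119]
(478, 180) [100  96  89] [0.016 0.132 0.133]
(486, 220) [ 77  85 109] [0.165 0.276 0.032]
(487, 250) [109 106  98] [0.057 0.128 0.182]
(488, 270) [96 94 88] [0.07  0.127 0.193]
(462, 190) [151  41  37] [0.017 0.11  0.146]
(462, 198) [181  46  41] [0.022 0.109 0.151]
(450, 198) [108  36  34] [0.026 0.103 0.146]
(480, 198) [186  83  74] [0.023 0.125 0.151]
T [0.01454018 0.11070594 0.15560209] pre [-0.00029028  0.10995335  0.19274359] [ 0.68420343 -0.12203444  0.19274359] r 0.6950012510592575
[[0.002,0.187,0.03,0],[0.002,0.187,0.03,0],[0.002,0.187,0.03,0],[0.002,0.187,0.03,0],[0.002,0.187,0.03,0]]  maxnorm 0.189
```

```bash
python3 -m crank '[[0,0.12,-0.02,0],[0,0.21,0,0],[0,0.21,0.03,0],[0,0.21,0.05,0],[0.01,0.18,0.08,0],[0,0,0.01,0],[0,0,0,0],[0,0,0,0],[0,0,0,0],[0,0,0,0]]' 1
python3 - <<'E'
from h import *
st();p,R=pose();M=R.as_matrix();z=M[:,2];x=M[:,0]
K=case2w([.024,.111,.141]);P=K-.010*z+.003*x
T=P-.008*z
print('to contact',shift(T,p,R))
# arc displacement
ox=Ro.from_euler('z',YAW).apply([1,0,0])
a0=np.arctan2(59,44);c=np.array([-.02,.082]);r=.0736
prev=a0
for i in range(1,8):
    a=a0-i*.004/r; dd=r*np.array([np.cos(a)-np.cos(prev),np.sin(a)-np.sin(prev)]);prev=a
    print((R.inv().apply(ox*dd[0]+np.array([0,0,dd[1]]))/.2).round(4))
c=robot.camera_params('wrist');pic,d=robot.snapshot('wrist');cv2.imwrite('pics/w9.png',pic[:,:,::-1])
pic2,d2=robot.snapshot('scene');cv2.imwrite('pics/s9.png',cv2.resize(pic2[60:260,120:320,::-1],(600,600)))
E
```

```text
time: 29.55
tool_pos: [0.6815, -0.1225, 0.1895]
ee_rot: [3.122, 0.38, 1.402]
wrist_force: [-0.3, 0.4, 0.3]
width: 0.0007
t 29.55 F [-0.3  0.4  0.3] w 0.0007 q [-0.076  0.429  1.047 -0.383  1.673  0.051]
p [ 0.6815 -0.1225  0.1895] case [0.0006 0.1073 0.1895] x [ 0.156  0.915 -0.371] y [ 0.987 -0.161  0.018] z [-0.043 -0.369 -0.928]
to contact [-0.00330641  0.01480858  0.17905786]
[-0.01   -0.0001  0.0173]
[-0.009  -0.0001  0.0178]
[-0.008  -0.0001  0.0183]
[-0.007  -0.0002  0.0187]
[-0.006  -0.0002  0.0191]
[-0.005  -0.0002  0.0194]
[-0.0039 -0.0002  0.0196]
```

View pics/w9.png

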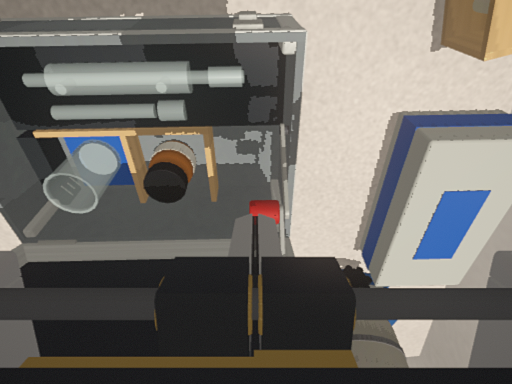

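View pics/s9.png

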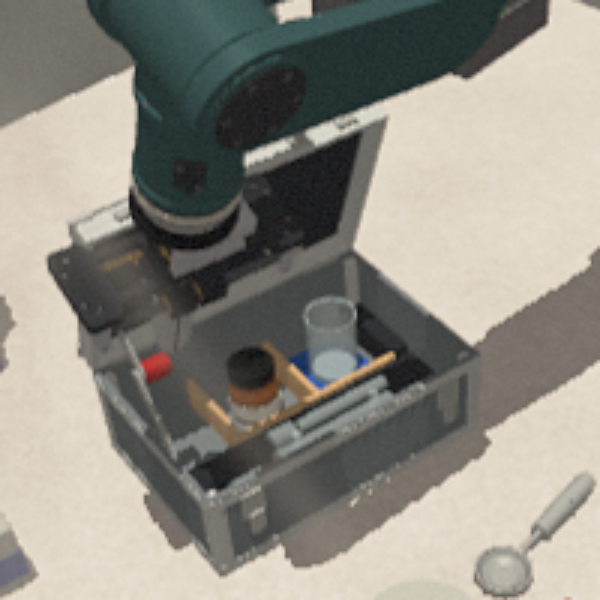

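```bash
python3 -m crank '[[0,0.01,0.08,0],[0,0,0.06,0],[0,0,0.04,0],[-0.01,0,0.0173,0],[-0.009,0,0.0178,0],[-0.008,0,0.018,0],[-0.007,0,0.0187,0],[0,0,0,0],[0,0,0,0],[0,0,0,0]]' -
python3 - <<'E'
from h import *
st()
pic2,d2=robot.snapshot('scene');cv2.imwrite('pics/s10.png',cv2.resize(pic2[60:260,120:320,::-1],(600,600)))
W=cloud('scene',d2);Wc=w2case(W.reshape(-1,3)).reshape(W.shape)
red=(pic2[...,0]>110)&(pic2[...,1]<70)&(pic2[...,2]<70)&(Wc[...,2]>.08)&(abs(Wc[...,1])<.15)&(abs(Wc[...,0])<.1);w=Wc[red]
print('knob',len(w),np.median(w,0),w.min(0),w.max(0))
E
```

```text
time: 30.9
tool_pos: [0.6805, -0.1477, 0.1441]
ee_rot: [3.123, 0.38, 1.403]
wrist_force: [-0.2, 0.4, -0.1]
width: 0.0003
t 30.9 F [-0.2  0.4 -0.1] w 0.0003 q [-0.112  0.444  1.117 -0.381  1.582  0.048]
p [ 0.6805 -0.1477  0.1441] case [0.0256 0.1103 0.1441] x [ 0.155  0.916 -0.371] y [ 0.987 -0.161  0.017] z [-0.044 -0.369 -0.928]
knob 17 [0.03288816 0.12383558 0.13534029] [0.02636213 0.11991032 0.13002244] [0.04653095 0.12591614 0.14137238]
```

View pics/s10.png

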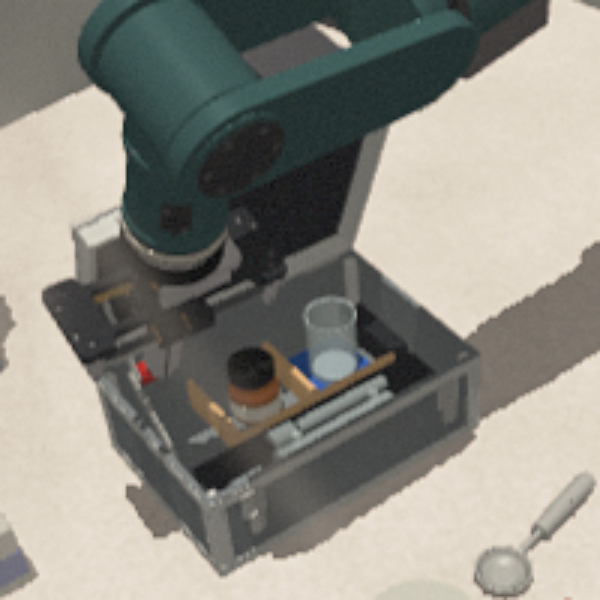

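```bash
python3 -m crank '[[-0.006,0,0.019,0],[-0.005,0,0.0194,0],[-0.004,0,0.0196,0],[0,0,0,0],[0,0,0,0],[0,0,0,0],[0,0,0,0],[0,0,0,0],[0,0,0,0],[0,0,0,0]]' -
python3 - <<'E'
from h import *
st()
pic2,d2=robot.snapshot('scene');cv2.imwrite('pics/s11.png',cv2.resize(pic2[60:260,120:320,::-1],(600,600)))
W=cloud('scene',d2);Wc=w2case(W.reshape(-1,3)).reshape(W.shape)
red=(pic2[...,0]>110)&(pic2[...,1]<70)&(pic2[...,2]<70)&(Wc[...,2]>.08)&(abs(Wc[...,1])<.15)&(abs(Wc[...,0])<.1);w=Wc[red]
print('knob',len(w),np.median(w,0),w.min(0),w.max(0))
E
```

```text
time: 32.2
tool_pos: [0.6793, -0.1549, 0.1346]
ee_rot: [3.124, 0.38, 1.402]
wrist_force: [-0.6, -0.3, 0.0]
width: 0.0001
t 32.2 F [-0.6 -0.3  0. ] w 0.0001 q [-0.122  0.447  1.133 -0.381  1.562  0.046]
p [ 0.6793 -0.1549  0.1346] case [0.0329 0.1102 0.1346] x [ 0.156  0.915 -0.371] y [ 0.987 -0.161  0.017] z [-0.045 -0.369 -0.928]
  return _methods._mean(a, axis=axis, dtype=dtype,
  ret = um.true_divide(
Traceback (most recent call last):
ValueError: zero-size array to reduction operation minimum which has no identity
```

View pics/s11.png

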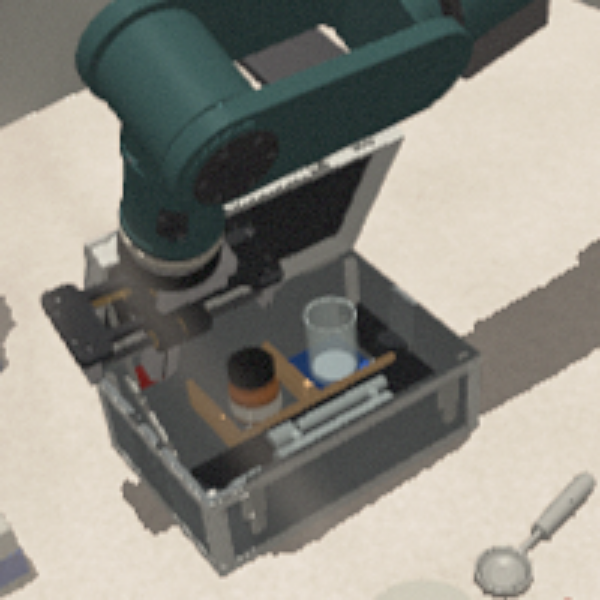

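```bash
cat >> h.py <<'E'
def lidang(n='side',d=None):
    if d is None: pic,d=robot.snapshot(n); cv2.imwrite('pics/lid_%s.png'%n,pic[:,:,::-1])
    W=cloud(n,d);C=w2case(W.reshape(-1,3)); C=C[np.isfinite(C[:,0])]
    # outer face of lid: region near plane; ransac in x,z
    m=(abs(C[:,1])<.13)&(C[:,2]>.14)&(C[:,2]<.34)&(C[:,0]>-.15)&(C[:,0]<.16); q=C[m][:,[0,2]]
    best=(0,0,0)
    for a in np.radians(np.arange(5,75,.5)):
        dirv=np.array([-np.cos(a),np.sin(a)]); nn=np.array([np.sin(a),np.cos(a)])
        v=(q-[.1,.097])@nn; al=(q-[.1,.097])@dirv
        k=((abs(v-.024)<.004)&(al>.0)&(al<.21)).sum()
        if k>best[0]: best=(k,np.degrees(a),0)
    return best
E
python3 - <<'E'
from h import *
print(lidang('side',np.load('pics/side2.npy')),lidang('side',np.load('pics/side3.npy')))
print('now',lidang('side'))
E
```

```text
(np.int64(6809), np.float64(71.0), 0) (np.int64(6825), np.float64(71.0), 0)
now (np.int64(7219), np.float64(64.0), 0)
```

View pics/lid_side.png

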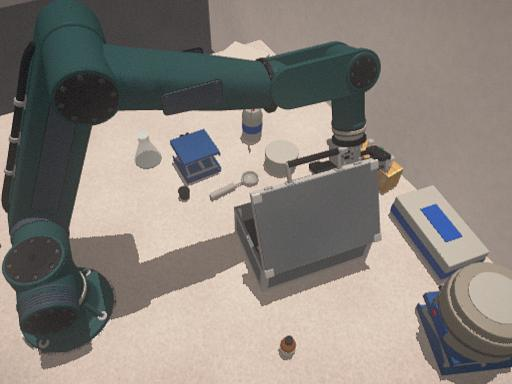

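```bash
python3 -m crank '[[0.07,0,-0.027,0],[0.1,0,-0.04,0],[0.14,0,-0.055,0],[0.14,0,-0.055,0],[0,0,0,0],[0,0,0,0],[0,0,0,0],[0,0,0,0],[0,0,0,0],[0,0,0,0]]' -
python3 - <<'E'
from h import *
st();print('lid',lidang('side'))
pic2,d2=robot.snapshot('scene');cv2.imwrite('pics/s12.png',cv2.resize(pic2[60:260,120:320,::-1],(600,600)))
W=cloud('scene',d2);Wc=w2case(W.reshape(-1,3)).reshape(W.shape)
red=(pic2[...,0]>100)&(pic2[...,1]<70)&(pic2[...,2]<70)&(Wc[...,2]>.08)&(abs(Wc[...,1])<.15)&(abs(Wc[...,0])<.1);w=Wc[red]
if len(w): print('knob',len(w),np.median(w,0),w.min(0),w.max(0))
E
```

```text
time: 33.55
tool_pos: [0.6948, -0.0598, 0.134]
ee_rot: [3.124, 0.38, 1.402]
wrist_force: [-0.2, -0.3, 0.8]
width: 0.0007
t 33.55 F [-0.2 -0.3  0.8] w 0.0007 q [ 0.014  0.488  1.076 -0.378  1.627  0.167]
p [ 0.6948 -0.0598  0.134 ] case [-0.0634  0.1109  0.134 ] x [ 0.156  0.915 -0.371] y [ 0.987 -0.161  0.017] z [-0.045 -0.369 -0.928]
lid (np.int64(7225), np.float64(64.0), 0)
knob 2 [0.03442533 0.1075237  0.11827431] [0.03216775 0.10531304 0.11526296] [0.03668291 0.10973436 0.12128565]
```

View pics/s12.png

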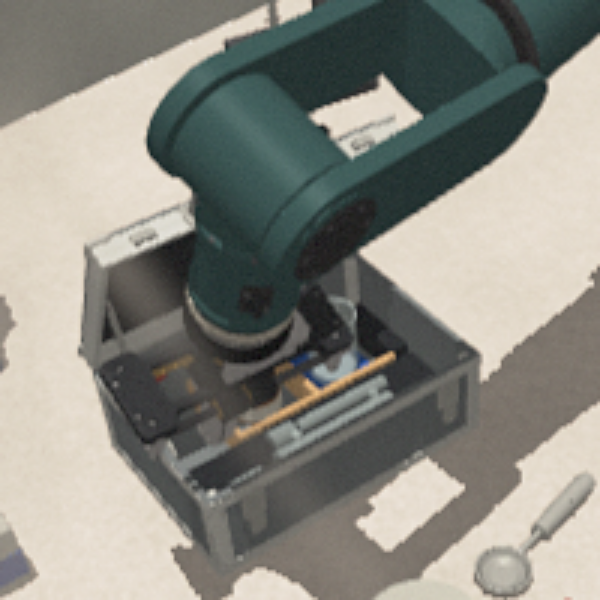

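```bash
python3 -m crank '[[-0.11,0.005,-0.28,0],[-0.11,0.005,-0.28,0],[-0.11,0.005,-0.28,0],[-0.11,0.005,-0.28,0],[0,0,0,0.115],[0,0,0,0.115],[0,0,0,0.115],[0,0,0,0.115],[0,0,0,0.115],[0,0,0,0.115]]' 0.15
python3 - <<'E'
from h import *
st();p,R=pose();M=R.as_matrix();z=M[:,2]
print('lid',lidang('side'))
# turn needed so tool y -> own x horizontal-ish
best=min(np.arange(0,60,.5),key=lambda a:abs((R*Ro.from_euler('z',np.radians(a))).as_matrix()[:,1]@np.array([np.cos(YAW+np.pi/2),np.sin(YAW+np.pi/2),0])))
print('turn',best)
G=case2w([.0008,0,.318]);pre=G-.049*z;print(w2case(pre))
rows(pre,5,best)
E
```

```text
time: 34.9
tool_pos: [0.6952, -0.058, 0.3747]
ee_rot: [2.794, 0.158, 0.288]
wrist_force: [-0.3, 1.5, -0.5]
width: 0.0401
t 34.9 F [-0.3  1.5 -0.5] w 0.0401 q [ 0.017  0.524  0.547 -0.436  2.083  1.057]
p [ 0.6952 -0.058   0.3747] case [-0.0652  0.111   0.3747] x [ 0.947  0.281 -0.157] y [ 0.319 -0.886  0.337] z [-0.045 -0.369 -0.928]
lid (np.int64(7236), np.float64(64.0), 0)
turn 27.0
[-0.01740119 -0.00060956  0.36349006]
[[-0.118,-0.014,0.027,0.06],[-0.119,-0.003,0.027,0.06],[-0.119,0.008,0.027,0.06],[-0.117,0.019,0.027,0.06],[-0.115,0.03,0.027,0.06]]  maxnorm 0.122
```

```bash
python3 -m crank '[[-0.118,-0.014,0.027,0.06],[-0.119,-0.003,0.027,0.06],[-0.119,0.008,0.027,0.06],[-0.117,0.019,0.027,0.06],[-0.115,0.03,0.027,0.06],[0,0,0,0],[0,0,0,0],[0,0,0,0],[0,0,0,0],[0,0,0,0]]' -
python3 - <<'E'
from h import *
st();p,R=pose();z=R.as_matrix()[:,2]
c=robot.camera_params('wrist');pic,d=robot.snapshot('wrist');cv2.imwrite('pics/w13.png',pic[:,:,::-1]);W=cloud('wrist',d,c);Wc=w2case(W.reshape(-1,3)).reshape(W.shape)
ok=(pic.max(2)<60)&(abs(Wc[...,0])<.03)&(abs(Wc[...,1])<.07)&(abs(Wc[...,2]-.318)<.02);w=Wc[ok]
if len(w): print(len(w),w.mean(0),w.min(0),w.max(0))
E
```

```text
time: 36.2
tool_pos: [0.5782, -0.089, 0.3633]
ee_rot: [2.761, -0.01, -0.147]
wrist_force: [-0.1, 0.4, 0.1]
width: 0.04
t 36.2 F [-0.1  0.4  0.1] w 0.04 q [-0.032  0.202  0.995 -0.41   1.95   1.535]
p [ 0.5782 -0.089   0.3633] case [-1.670e-02  1.000e-04  3.633e-01] x [ 0.989 -0.146  0.01 ] y [-0.139 -0.918  0.372] z [-0.045 -0.369 -0.928]
2402 [0.0015331  0.0043766  0.32321442] [-0.00402586 -0.05743992  0.3145309 ] [0.009424  0.0580147 0.3265248]
```

View pics/w13.png

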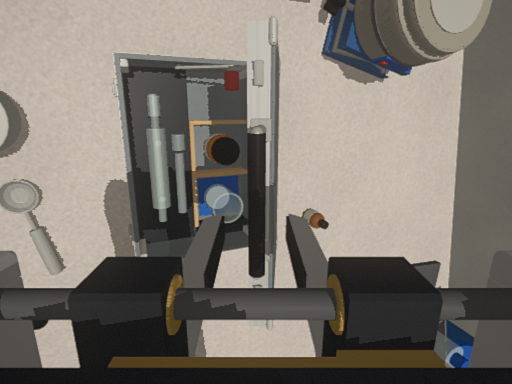

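```bash
python3 -m crank '[[0,0,0.1,0],[0,0,0.1,0],[0,0,0.07,0],[0,0,0.03,0],[0,0,0,0],[0,0,0,0],[0,0,0,0],[0,0,0,0],[0,0,0,0],[0,0,0,0]]' - ; python3 -m crank '[[0,0,0,0],[0,0,0,0],[0,0,0,0],[0,0,0,0],[0,0,0,0],[0,0,0,0],[0,0,0,0],[0,0,0,0],[0,0,0,0],[0,0,0,0]]' 1
python3 - <<'E'
from h import *
st();p,R=pose();g=w2case(p-.011*R.as_matrix()[:,2]);a0=np.degrees(np.arctan2(g[2]-.097,.1-g[0]));print('grasp case',g,'lid deg',a0-2.84,'r',np.hypot(g[2]-.097,.1-g[0]))
r=.2423;n=30
a=np.radians(np.linspace(a0,2.84,n+1));X=.1-r*np.cos(a);Z=.097+r*np.sin(a)
ox=Ro.from_euler('z',YAW).apply([1,0,0])
for i in range(n):
    v=R.inv().apply(ox*(X[i+1]-X[i])+np.array([0,0,Z[i+1]-Z[i]]))/.2
    print('[%.3f,%.3f,%.3f,0],'%tuple(v),end='')
    if i%10==9: print()
E
```

```text
time: 37.5
tool_pos: [0.5751, -0.1112, 0.3079]
ee_rot: [2.761, -0.011, -0.147]
wrist_force: [-1.2, 0.7, 0.2]
width: 0.04
time: 38.75
tool_pos: [0.5751, -0.1113, 0.3079]
ee_rot: [2.761, -0.011, -0.147]
wrist_force: [0.3, -1.0, -0.6]
width: 0.0134
t 38.75 F [ 0.3 -1.  -0.6] w 0.0134 q [-0.07   0.177  1.134 -0.394  1.831  1.547]
p [ 0.5751 -0.1113  0.3079] case [0.0058 0.0005 0.3079] x [ 0.989 -0.147  0.011] y [-0.14  -0.918  0.372] z [-0.045 -0.369 -0.928]
grasp case [0.00167343 0.00034722 0.31810985] lid deg 63.185496228500654 r 0.24198694142468438
[0.000,-0.044,0.002,0],[0.000,-0.044,0.004,0],[0.000,-0.044,0.006,0],[-0.000,-0.044,0.007,0],[-0.000,-0.044,0.009,0],[-0.000,-0.043,0.011,0],[-0.000,-0.043,0.012,0],[-0.000,-0.042,0.014,0],[-0.000,-0.042,0.015,0],[-0.000,-0.041,0.017,0],
[-0.000,-0.041,0.018,0],[-0.000,-0.040,0.020,0],[-0.000,-0.039,0.021,0],[-0.000,-0.038,0.023,0],[-0.000,-0.037,0.024,0],[-0.000,-0.037,0.025,0],[-0.000,-0.036,0.027,0],[-0.000,-0.035,0.028,0],[-0.000,-0.034,0.029,0],[-0.000,-0.032,0.031,0],
[-0.000,-0.031,0.032,0],[-0.000,-0.030,0.033,0],[-0.000,-0.029,0.034,0],[-0.000,-0.028,0.035,0],[-0.000,-0.026,0.036,0],[-0.000,-0.025,0.037,0],[-0.000,-0.024,0.038,0],[-0.000,-0.022,0.039,0],[-0.000,-0.021,0.039,0],[-0.000,-0.019,0.040,0],
```

```bash
python3 -m crank '[[0,-0.044,0.002,0],[0,-0.044,0.004,0],[0,-0.044,0.006,0],[0,-0.044,0.007,0],[0,-0.044,0.009,0],[0,-0.043,0.011,0],[0,-0.043,0.012,0],[0,-0.042,0.014,0],[0,-0.042,0.015,0],[0,-0.041,0.017,0]]' -
python3 - <<'E'
from h import *
st();p,R=pose();g=w2case(p-.011*R.as_matrix()[:,2]);a0=np.degrees(np.arctan2(g[2]-.097,.1-g[0]));print('lid deg',a0-2.84,'r',np.hypot(g[2]-.097,.1-g[0]))
E
```

```text
time: 40.0
tool_pos: [0.5864, -0.0388, 0.2574]
ee_rot: [2.761, -0.011, -0.147]
wrist_force: [-1.0, -1.1, 1.6]
width: 0.0127
t 40.0 F [-1.  -1.1  1.6] w 0.0127 q [ 0.051  0.215  1.188 -0.384  1.79   1.696]
p [ 0.5864 -0.0388  0.2574] case [-0.0676  0.0006  0.2574] x [ 0.989 -0.146  0.011] y [-0.14  -0.918  0.371] z [-0.044 -0.369 -0.928]
lid deg 41.97084794006146 r 0.24203899202329404
```

```bash
python3 -m crank '[[0,-0.041,0.018,0],[0,-0.04,0.02,0],[0,-0.039,0.021,0],[0,-0.038,0.023,0],[0,-0.037,0.024,0],[0,-0.037,0.025,0],[0,-0.036,0.027,0],[0,-0.035,0.028,0],[0,-0.034,0.029,0],[0,-0.032,0.031,0]]' -
python3 - <<'E'
from h import *
st();p,R=pose();g=w2case(p-.011*R.as_matrix()[:,2]);a0=np.degrees(np.arctan2(g[2]-.097,.1-g[0]));print('lid deg',a0-2.84,'r',np.hypot(g[2]-.097,.1-g[0]))
E
```

```text
time: 41.25
tool_pos: [0.5942, 0.0107, 0.1841]
ee_rot: [2.761, -0.01, -0.147]
wrist_force: [-1.6, -0.7, 1.8]
width: 0.0129
t 41.25 F [-1.6 -0.7  1.8] w 0.0129 q [ 0.13   0.269  1.267 -0.371  1.696  1.82 ]
p [0.5942 0.0107 0.1841] case [-0.1177  0.0007  0.1841] x [ 0.989 -0.147  0.01 ] y [-0.14  -0.918  0.371] z [-0.045 -0.369 -0.928]
lid deg 20.845850788449507 r 0.24222071373588888
```

```bash
python3 -m crank '[[0,-0.031,0.032,0],[0,-0.03,0.033,0],[0,-0.029,0.034,0],[0,-0.028,0.035,0],[0,-0.026,0.036,0],[0,-0.025,0.037,0],[0,-0.024,0.038,0],[0,-0.02,0.034,0],[0,-0.011,0.02,0],[0,0,0,0]]' -
python3 - <<'E'
from h import *
st();p,R=pose();g=w2case(p-.011*R.as_matrix()[:,2]);a0=np.degrees(np.arctan2(g[2]-.097,.1-g[0]));print('lid deg',a0-2.84,'r',np.hypot(g[2]-.097,.1-g[0]),g)
E
```

```text
time: 42.5
tool_pos: [0.5974, 0.0291, 0.1116]
ee_rot: [2.76, -0.009, -0.147]
wrist_force: [-4.6, -3.5, -1.6]
width: 0.0133
t 42.5 F [-4.6 -3.5 -1.6] w 0.0133 q [ 0.159  0.323  1.345 -0.365  1.585  1.894]
p [0.5974 0.0291 0.1116] case [-0.1364  0.001   0.1116] x [ 0.989 -0.147  0.009] y [-0.14  -0.918  0.372] z [-0.047 -0.369 -0.928]
lid deg 3.0499634768920565 r 0.2417402716800795 [-0.14046408  0.00091848  0.12180697]
```

```bash
python3 -m crank '[[0,-0.006,0.015,0],[0,-0.006,0.015,0],[0,-0.006,0.015,0],[0,-0.005,0.012,0],[0,-0.002,0.006,0],[0,0,0,0],[0,0,0,0],[0,0,0,0],[0,0,0,0],[0,0,0,0]]' -
python3 - <<'E'
from h import *
st();p,R=pose();g=w2case(p-.011*R.as_matrix()[:,2]);a0=np.degrees(np.arctan2(g[2]-.097,.1-g[0]));print('lid deg',a0-2.84,'r',np.hypot(g[2]-.097,.1-g[0]),g)
d=robot.snapshot('scene')[1];W=cloud('scene',d);C=w2case(W.reshape(-1,3));m=(C[:,2]>.11)&(C[:,2]<.15)&(abs(C[:,1])<.13)&(abs(C[:,0])<.095);q=C[m];s=np.linalg.lstsq(np.c_[q[:,:2],np.ones(len(q))],q[:,2],rcond=None)[0];print(len(q),'tilt deg',np.degrees(s[0]),s[2])
E
```

```text
time: 43.75
tool_pos: [0.5978, 0.0295, 0.1042]
ee_rot: [2.76, -0.013, -0.149]
wrist_force: [-11.9, 2.2, 14.1]
width: 0.013
t 43.75 F [-11.9   2.2  14.1] w 0.013 q [ 0.16   0.327  1.355 -0.366  1.569  1.903]
p [0.5978 0.0295 0.1042] case [-0.1368  0.0013  0.1042] x [ 0.989 -0.148  0.013] y [-0.142 -0.917  0.372] z [-0.044 -0.37  -0.928]
lid deg 1.2966564449655076 r 0.24152868680954626 [-0.14089947  0.00119232  0.11442281]
3506 tilt deg -0.0332209359729936 0.120800209920619
```

```bash
python3 -m crank '[[0,0,0,0],[0,0,0,0],[0,0,0,0],[0,0,0,0],[0,0,-0.04,0],[0,0,-0.1,0],[0,0,-0.2,0],[0,0,-0.2,0],[0,0,-0.2,0],[0,0,-0.2,0]]' 0.3
python3 - <<'E'
from h import *
st()
for n in('scene','side'):
    pic,d=robot.snapshot(n);cv2.imwrite(f'pics/{n}15.png',pic[:,:,::-1]);W=cloud(n,d);C=w2case(W.reshape(-1,3));m=(C[:,2]>.11)&(C[:,2]<.15)&(abs(C[:,1])<.13)&(abs(C[:,0])<.095);q=C[m];s=np.linalg.lstsq(np.c_[q[:,:2],np.ones(len(q))],q[:,2],rcond=None)[0];print(n,len(q),'tilt deg',np.degrees(s[0]),s[2])
    d0=np.load(f'pics/{n}0.npy');W=cloud(n,d0);C=w2case(W.reshape(-1,3));m=(C[:,2]>.11)&(C[:,2]<.15)&(abs(C[:,1])<.13)&(abs(C[:,0])<.095);q=C[m];s=np.linalg.lstsq(np.c_[q[:,:2],np.ones(len(q))],q[:,2],rcond=None)[0];print(n,'initial',len(q),'tilt deg',np.degrees(s[0]),s[2])
E
```

```text
time: 45.05
tool_pos: [0.6066, 0.0994, 0.2754]
ee_rot: [2.761, -0.012, -0.147]
wrist_force: [0.5, 0.8, 1.1]
width: 0.033
t 45.05 F [0.5 0.8 1.1] w 0.033 q [ 0.263  0.339  0.999 -0.377  1.927  1.872]
p [0.6066 0.0994 0.2754] case [-0.2072 -0.0006  0.2754] x [ 0.989 -0.146  0.012] y [-0.14  -0.918  0.371] z [-0.044 -0.369 -0.929]
scene 4522 tilt deg -0.017933045831430586 0.12083669056544503
scene initial 4296 tilt deg -0.07500925137466727 0.12085555635347613
side 6683 tilt deg -0.04043844698538443 0.12263674415109727
side initial 6674 tilt deg -0.02312746511437655 0.12263082758488306
```

View pics/scene15.png

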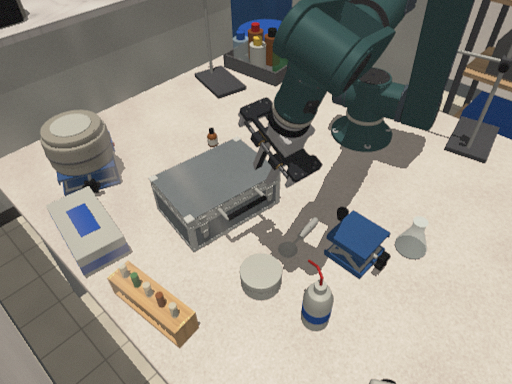

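View pics/side15.png

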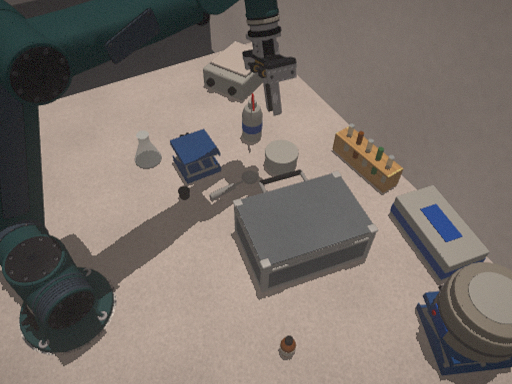

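```bash
python3 -c "
from bench import robot
print(robot.close_job())"
```

```text
the job is handed in; nothing more can be done
None
```

The beaker is packed in the case with the lid shut, and the job was handed in at about 45 s of the 72 s allowed.

**What I did**
- **Lid up:** I raised the lid by its handle until the stay locked. The lid read about 70°, and the stay was straight with its knob in the locked position.
- **Tilting the tool:** A vertical gripper would not have cleared the leaning lid. I drove the arm past its reach twice, which leaves the tool leaning; the first push was a test, and the second left it about 22° in line with the lid. I kept that lean for the rest of the job.
- **Beaker:** I took it from the jack and lowered it onto the pad until the wrist felt contact at about 6 N, then let go.
- **Lid down:** I pressed the red knob about 28 mm. The lid came down to 63° and stayed there when I backed away. I then gripped the handle and lowered the lid to shut over about 5 s.

**Last checks**
- **Beaker:** After release it stood upright, with its rim centre at about (49, −78) mm in the case frame and 83 mm high. The lid hides it now, so I could not look again after shutting.
- **Lid:** Both cameras show the lid level to within 0.05° and at the same height as before I started. The gripper's position had suggested 1.3° still open while it pressed down with 14 N. I trusted the cameras, and the lid still read level after I let go.
- **Stay:** I could not read its joint directly. I took it as broken because the lid and knob stayed down when I moved away.
- **Other things:** In the last pictures the bystanders outside the case look to be where they started. The jar looked in place in its compartment when I last saw it, before shutting. The gripper was clear of everything.

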